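# Float the knock-out valve and rack the moulded plaques

### The job

The resin plaques on the knock-out stand are still clamped down flush in their mould. Push the stand's valve lever away from you, past its stiff detent and home into the float notch, so that the knock-out plate rises; then lift every plaque out of the mould and, so that it cools without warping, stand it on edge in the white cooling rack, one to a slot, fully down and about midway along the slot. Leave the lever in float and the bottles standing.

Things in the scene. Friction and masses are not known exactly. Their poses are not given: they have to be found in the camera images.
- valve_lever (a joint): Valve lever, hinged along the stand's y axis. 0: fully back in hold, leaning 0.30 rad towards the robot; grows as the knob goes towards the stand's +x, to the stop of the float notch at 0.75. It moves easily up to 0.28 (1 to 2 N at the knob) and stays where left; from 0.28 to 0.55 a detent resists with up to 10 N at the knob; past 0.55 it snaps into the notch (0.72 to 0.75).
- lever_knob (a point): Centre of the lever's black ball knob (34 mm across), 130 mm from the pivot on a steel rod 12 mm thick, whose 55 mm below the knob are clear. Axes are the lever's; at joint value 0 they are parallel to the stand's. Red dots on the gate plates mark hold, green dots float.
- lever_pivot (a point): Point on the lever's hinge axis, 88 mm above the worktop, fixed to the stand; axes are the stand's: x roughly away from the robot, y along the hinge, z up.
- press: Fixed hydraulic knock-out stand, grey, 186 x 174 mm (x, y); origin on the worktop under its centre. Steel mould face 76 mm high with 4 square cavities 53 mm wide at x = +-42, y = +-38 mm. At its left (y 90 to 137 mm): valve block 52 mm high, gauge at x = -66 (to 111 mm high), lever hinge at x = -10, y = 118, red tank at x = 68 mm (to 130 mm high).
- knockout (a joint): Rise of the knock-out plate (m): 0 held down, plaques flush with the mould face; 0.024 up. A spring (net 6 to 7 N) lifts it in about 1 s once the lever is past 0.6; it yields when pressed down. Each plaque lies on a pad 40 x 40 mm of it; when up, a plaque's underside is 16 mm above the mould face and overhangs its pad by 5 mm all round.
- rack: Loose white cooling rack, 50 x 168 mm (x, y), 39 mm high, 0.85 kg; origin on the worktop under its centre. 5 slots along x, at y = -52, -26, 0, 26, 52 mm, 11.5 mm wide between round-topped teeth (x -19 to 19 mm); slot floor 10 mm, tooth tops 39 mm above the origin. Fingers can pass down outside the base. A plaque fully down has its centre 35 mm above the origin.
- amber_bottle: Bystander: amber reagent bottle with black cap, 68 mm across, 118 mm high, at the back to the right; origin under its centre. Not to be knocked over.
- wash_bottle: Bystander: wash bottle with red jet, 62 x 114 mm, 165 mm high, at the back right; origin under it. Not to be knocked over.
- plaque_0: Orange-brown moulded resin plaque, square, 50 x 50 x 8 mm, 30 g; it starts flat in one of the mould's cavities (one of these four may be absent). Origin at its centre, z axis normal to its flat faces, x and y along its edges.
- plaque_1: Orange-brown moulded resin plaque, square, 50 x 50 x 8 mm, 30 g; it starts flat in one of the mould's cavities (one of these four may be absent). Origin at its centre, z axis normal to its flat faces, x and y along its edges.
- plaque_2: Orange-brown moulded resin plaque, square, 50 x 50 x 8 mm, 30 g; it starts flat in one of the mould's cavities (one of these four may be absent). Origin at its centre, z axis normal to its flat faces, x and y along its edges.
- plaque_3: Orange-brown moulded resin plaque, square, 50 x 50 x 8 mm, 30 g; it starts flat in one of the mould's cavities (one of these four may be absent). Origin at its centre, z axis normal to its flat faces, x and y along its edges.
Mind the look-alikes: they are no part of the job. Leave any purple look-alike of the plaque_0 alone.

How it is judged:
By the outcome, as a careful person would: the job done as asked, in the order asked, and still so for the second after the job is handed in, with the robot touching nothing.
Of plaque_0, plaque_1, plaque_2, plaque_3 only 3 to 4 are there at a start; the rules pass over those that are not, and their reading is None.
At some moment in a run one of rack may be knocked a few centimetres aside while the robot is not near it.
Once in a run the grip may slacken for a moment while it holds something.
It also fails if it takes over 210 s, if anything falls off the work surface, if the arm or the gripper's body presses on something with over 40 N, if the wrist force passes 120 N, or if a joint passes its speed limit or range.

### The arm

A 6-joint arm with a two-finger parallel gripper is mounted at the origin on a cart in front of the work surface, level with it; the furniture and walls round the work are solid. World frame = base frame: x ahead of the robot, y to its left, z up, the work surface at z = 0. Lengths are in m, angles in degrees, forces in N, time in s.
With the tool pointing down it reaches from about 0.225 to 0.725 m from the base axis. Payload 3.1 kg.
Tool frame: the origin (TCP) lies midway between the tips of the shut fingers; the grasp point (between the pads) lies 19 mm behind it; z points along the fingers, y is the line along which they close (so a half turn about z gives the same grasp; the last joint's range is limited). The gripper opens to 85 mm and grips with 20 to 120 N. Pads are 22 mm wide; open, the fingers measure 114 mm over their backs; the gripper's body (76 mm by 85 mm) begins 54 mm behind the grasp point. The pads swing forward as they close: fully open they stand 13 mm farther back than shut.
Start: joints at [-7.322, 2.75, 5.684, 92.934, 0, 82.678], TCP at [0.525, -0, 0.231] pointing down, gripper open.
Joint ranges: [-166.93, 166.93], [-56.73, 111.36], [-69.38, 81.34], [-121.58, 131.49], [-85.45, 84.26], [-180, 180]. Speed limits (degrees/s): [159.86, 159.86, 180, 180, 180, 180].

### API

Orientations are given as a 3x3 rotation matrix whose columns are the frame's x, y, z axes.
In Python, from bench import state, read_camera, calibration, bot gives the robot as it stands. The module is installed in compiled form; this text tells all that it offers.
- The arm moves only by the tool arm_command, never from a script. Its argument "plan" is a list of rows, each a list of 4 numbers: the shift along the tool's x, y, z in cm, then the turn about the tool's z in degrees. In form: [[tx, ty, tz, twist], ...]. A call has 1 to 12 rows; each row is the pose to reach, as a shift and turn from the pose commanded when the call began, along the tool's axes at that moment; what a row does not reach only later rows make up. A row lasts 1/10 s, in which the tool goes at most 50 mm and 8.59 degrees, less where a joint would pass 70% of its speed; a pose out of reach is approached as far as the arm can. A call with a gripper value outside its range is refused whole. "jaw" is the closure in counts, from 0 (fully open) to 255 (shut), set as the call begins (left out, the last holds). The fingers move at their own pace and stop on an object; "squeeze" is the grip in N (left out, the last holds). Time passes only in rows, so rows that repeat a pose let the fingers close. It gives the time, the measured TCP pose, the force, the opening and the grip force at its end, in the units of the state.
- state(): the state, without advancing time (a new reading comes with each control period).
- read_camera(name): name is "scene" or "side" or "wrist"; returns the picture (384x512x3 uint8, red, green, blue); there is no depth.
- calibration(name): a dict with "fx", "fy", "cx", "cy" (pixels), "extrinsics" (4x4, takes a point from camera to world coordinates); the wrist camera has in their place "mount" (4x4, takes a point from camera to tool coordinates, whose origin is the TCP and whose axes are the flange's). Camera axes: x right, y down, z forward; pixel columns grow to the right and rows downward; lengths in m; the calibration is good to about 2 mm. A picture is of the moment at which its call begins: read the wrist's pose just before it. calibration takes no time and is no camera call.
- bot.finish_job(): hands the job in; it is judged then, once.
The state is a dict: "time_s": time; "joint_pos": joint angles; "joint_vel": joint speeds; "tau": joint torques, N m; "eef_pos": TCP position; "orientation": TCP orientation; "ft_force": force on the tool from outside, world axes, zero at the start; "torque": the same for the moment, N m; "grip_width": finger opening in m; "grip_force": force on a finger pad.
Only numpy, scipy, OpenCV 4.12 (cv2) and the standard library are available. Lean on these libraries where they do the work, as an engineer would, in place of code of your own. Each camera call takes 0.05 s, during which the arm holds its last target. There are 200 camera calls.

## Working session

There is one attempt and no reset: what is moved stays moved. The work goes in short steps, Python scripts to look and compute and a tool call to move; the robot and the scene stay as the last step left them, time stands still between calls to the robot, and variables do not carry over. Pictures are saved under pics/ and viewed, at most 14 in all, crops included, and the job is handed in when it is done.

Besides the shell and the picture viewer there is one more tool, called after "Request:" as name(argument=value, ...), one argument or row to a line, values as JSON. arm_command: Moves the arm, as the interface text tells. Its arguments: {"type":"object","properties":{"plan":{"type":"array"},"jaw":{"type":"number"},"squeeze":{"type":"number"}},"required":["plan"]}

```bash
ls; mkdir -p pics; cat > h.py <<'E'
import numpy as np,cv2
from bench import state,read_camera,calibration,bot
def cam(n,save=None):
    s=state(); im=read_camera(n)
    c=calibration(n)
    if n=='wrist':
        T=np.eye(4);T[:3,:3]=s['orientation'];T[:3,3]=s['eef_pos'];E=T@np.array(c['mount'])
    else:E=np.array(c['extrinsics'])
    if save: cv2.imwrite('pics/'+save,im[:,:,::-1])
    return im,c,E
def ray(c,E,u,v,z):
    d=E[:3,:3]@np.array([(u-c['cx'])/c['fx'],(v-c['cy'])/c['fy'],1.]);o=E[:3,3]
    return o+d*(z-o[2])/d[2]
def proj(c,E,p):
    q=np.linalg.inv(E)@np.append(p,1);return np.array([c['fx']*q[0]/q[2]+c['cx'],c['fy']*q[1]/q[2]+c['cy']])
E
python3 - <<'E'
from h import *
a=cam('scene');b=cam('side');w=cam('wrist')
cv2.imwrite('pics/a.png',a[0][:,:,::-1])
cv2.imwrite('pics/b.png',np.hstack([b[0],w[0]])[:,:,::-1][:, :])
im=cv2.imread('pics/b.png');cv2.imwrite('pics/b.png',cv2.resize(im,(800,300)))
for x in (a,b,w):print(np.round(x[2],3).tolist(),x[1]['fx'])
s=state();print(s)
E
```

```text
pics
[[-0.838, -0.336, 0.429, 0.042], [-0.545, 0.523, -0.656, 0.797], [-0.004, -0.784, -0.621, 0.924], [0.0, 0.0, 0.0, 1.0]] 460.8517057805913
[[-0.999, 0.033, -0.035, 0.619], [0.048, 0.761, -0.647, 0.761], [0.006, -0.648, -0.762, 1.052], [0.0, 0.0, 0.0, 1.0]] 406.42888223651613
[[1.0, 0.0, -0.003, 0.525], [-0.001, -0.958, -0.288, 0.073], [-0.003, 0.288, -0.958, 0.374], [0.0, 0.0, 0.0, 1.0]] 269.4665979750379
{'time_s': 0.15, 'joint_pos': array([-7.32146370e+00,  2.78524818e+00,  5.61018113e+00,  9.29346199e+01,
       -7.07193327e-05,  8.26774450e+01]), 'joint_vel': array([ 0.03363306, -0.0288675 ,  0.19839316,  0.01974904,  0.00879917,
        0.07240311]), 'tau': array([ 1.92174317e-03, -3.39259207e+01,  3.20423770e+01,  1.53483648e-02,
       -7.92531455e-05, -2.20000692e-05]), 'eef_pos': array([5.24503870e-01, 5.93273311e-05, 2.30349030e-01]), 'orientation': array([[-1.88182701e-05,  9.99998197e-01, -1.89894540e-03],
       [ 9.99999970e-01,  1.92792527e-05,  2.42739161e-04],
       [ 2.42775334e-04, -1.89894077e-03, -9.99998168e-01]]), 'ft_force': array([ 0.23308123,  0.09649549, -0.52029831]), 'torque': array([-0.01441367, -0.03360342,  0.00265985]), 'grip_force': 0.0, 'grip_width': 0.08519945882757171}
```

View pics/a.png

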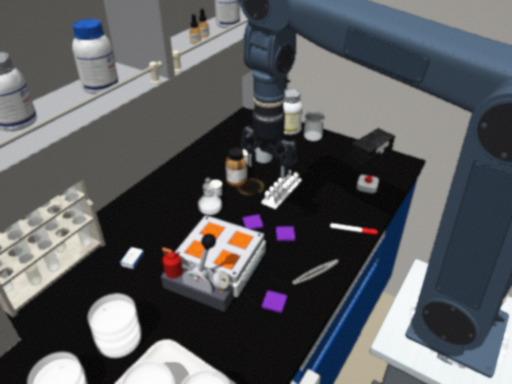

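View pics/b.png

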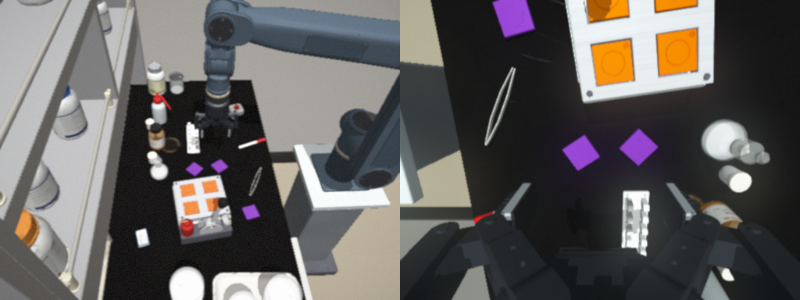

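Scene: four orange plaques in the mould (scene px ~(218,231),(240,240),(207,248),(230,257)). The purple squares at (252,221), (286,233), (274,301) are the look-alikes. The amber bottle (236,168) is brown-orange too, but not flat. White rack at (282,189), with white vials and dishes elsewhere. Lever knob is at (208,241). I choose the four orange squares within the stand's face. Next I measure.

```bash
python3 - <<'E'
from h import *
for n in ('scene','side','wrist'):
    im,c,E=cam(n)
    hsv=cv2.cvtColor(im,cv2.COLOR_RGB2HSV)
    def blobs(m,z,lab,amin,ap=1):
        cs,_=cv2.findContours(m.astype('uint8'),cv2.RETR_EXTERNAL,cv2.CHAIN_APPROX_NONE)
        for k in cs:
            if cv2.contourArea(k)<amin: continue
            u,v=np.mean(cv2.boxPoints(cv2.minAreaRect(k)),0)
            P=np.array([ray(c,E,a,b,z)[:2] for a,b in k[:,0]],np.float32)*1000
            r=cv2.minAreaRect(P)
            print(n,lab,'px',int(u),int(v),'xy mm',np.round(r[0]),np.round(r[1]),round(r[2],1))
    h,s,v=hsv[...,0],hsv[...,1],hsv[...,2]
    blobs((h>8)&(h<20)&(s>180)&(v>180),.076,'orange',60)
    blobs((h>120)&(h<155)&(s>100)&(v>80),.006,'purple',60)
    blobs((s<50)&(v>150),.039,'white',120)
    blobs(((h<5)|(h>174))&(s>150)&(v>90),.1,'red',10)
    if n!='side':blobs((v<45),.21,'black',15)if 0 else 0
    if n=='scene':cv2.imwrite('pics/c.png',cv2.resize(im[180:315,150:310],None,fx=4,fy=4,interpolation=2)[:,:,::-1])
    if n=='wrist':cv2.imwrite('pics/d.png',cv2.resize(im,(800,600))[:,:,::-1])
E
```

```text
scene orange px 222 256 xy mm [547. 178.] [46. 23.] 85.2
scene orange px 195 248 xy mm [617. 189.] [40. 44.] 8.0
scene orange px 240 239 xy mm [543. 102.] [44. 43.] 8.1
scene orange px 212 229 xy mm [626. 115.] [44. 43.] 8.0
scene purple px 273 300 xy mm [395. 175.] [54. 57.] 15.1
scene purple px 285 233 xy mm [492. -46.] [56. 57.] 32.8
scene purple px 252 221 xy mm [597. -36.] [55. 59.] 46.9
scene white px 308 376 xy mm [220. 326.] [29. 38.] 0.1
scene white px 57 368 xy mm [665. 583.] [119.  67.] 32.9
scene white px 172 361 xy mm [475. 442.] [232.  99.] 32.9
scene white px 114 325 xy mm [652. 447.] [103. 173.] 58.7
scene white px 130 256 xy mm [769. 279.] [36. 64.] 17.6
scene white px 248 264 xy mm [495. 131.] [ 17. 177.] 4.9
scene white px 214 251 xy mm [599. 148.] [186. 235.] 7.8
scene white px 45 252 xy mm [970. 377.] [188. 336.] 0.4
scene white px 38 216 xy mm [1107.  306.] [ 69. 288.] 0.2
scene white px 209 196 xy mm [748. -32.] [ 63. 158.] 34.6
scene white px 280 188 xy mm [ 585. -182.] [ 65. 186.] 0.2
scene white px 79 117 xy mm [1462. -182.] [126. 832.] 0.1
scene white px 6 
[... 2533 characters left out ...]
38.] [52. 52.] 47.5
wrist purple px 144 19 xy mm [395. 173.] [52. 51.] 14.0
wrist white px 400 373 xy mm [ 763. -344.] [34. 74.] 34.0
wrist white px 417 351 xy mm [ 785. -299.] [18. 37.] 31.6
wrist white px 412 274 xy mm [ 753. -158.] [29. 61.] 48.3
wrist white px 300 284 xy mm [ 593. -179.] [ 48. 140.] 0.4
wrist white px 432 226 xy mm [768. -83.] [37. 59.] 25.0
wrist white px 45 228 xy mm [229. -87.] [128. 104.] 0.0
wrist white px 419 179 xy mm [740. -18.] [64. 90.] 85.0
wrist white px 126 135 xy mm [367.  36.] [134.  14.] 63.0
wrist white px 306 65 xy mm [589. 128.] [203. 139.] 7.9
wrist white px 27 41 xy mm [263. 141.] [83. 62.] 89.6
wrist red px 105 276 xy mm [ 350. -119.] [34.  9.] 30.2
```

View pics/c.png

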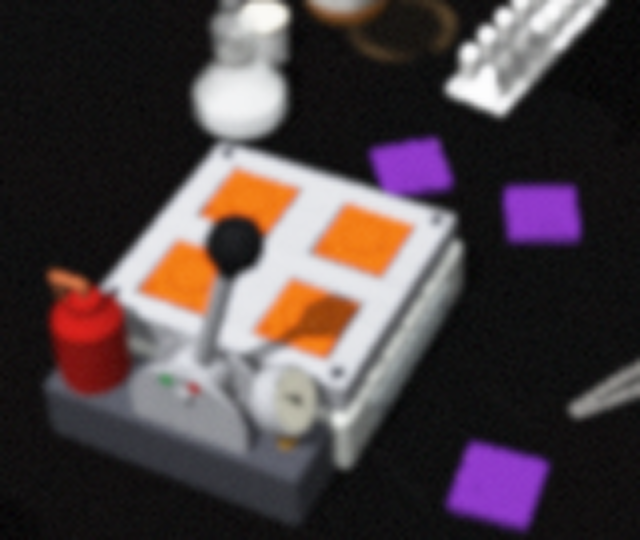

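View pics/d.png

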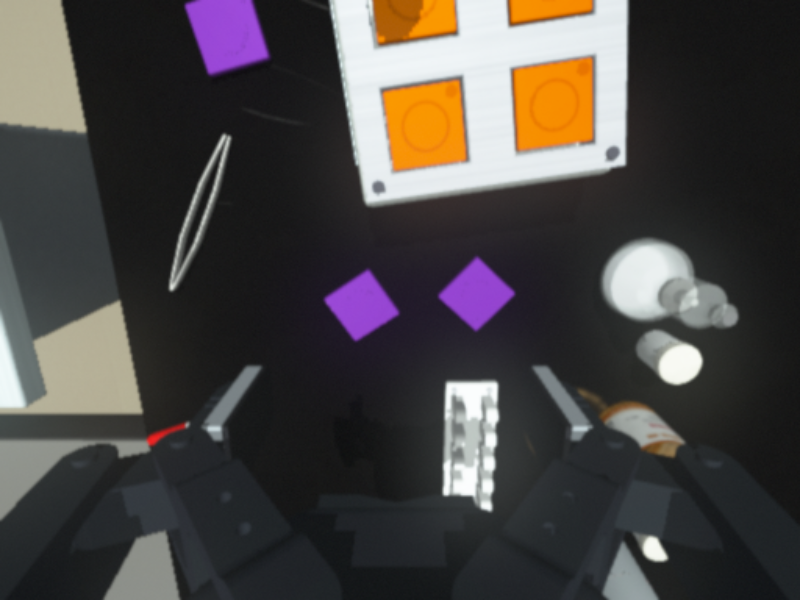

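Crop confirms: four orange squares with moulded circles sit in the white mould face, and the purples lie outside it. Lever knob (crop (235,245)) is back near hold (red dot). Next I triangulate the knob and refine the stand and rack.

```bash
python3 - <<'E'
from h import *
a,ca,Ea=cam('scene');b,cb,Eb=cam('side')
def knob(im,lo,hi):
    m=np.zeros(im.shape[:2],'uint8');m[lo[1]:hi[1],lo[0]:hi[0]]=(im.max(2)<60)[lo[1]:hi[1],lo[0]:hi[0]]
    n,l,st,ce=cv2.connectedComponentsWithStats(m);i=1+np.argmax(st[1:,4]);print(st[i],ce[i]);return ce[i]
yaw=np.radians(8.2);ex=np.array([np.cos(yaw),np.sin(yaw),0]);ey=np.array([-ex[1],ex[0],0])
O=np.array([.581,.1435,0]);piv=O-.010*ex+.118*ey+[0,0,.088]
def kn(q):return piv+.13*(np.sin(q-.3)*ex+np.cos(q-.3)*np.array([0,0,1]))
for q in (0,.1,.2,.28):print(q,kn(q).round(3),proj(ca,Ea,kn(q)).round(1),proj(cb,Eb,kn(q)).round(1))
pa=knob(a,(197,228),(220,252))
print('tank/gauge chk',proj(cb,Eb,O+.068*ex+.113*ey+[0,0,.11]).round())
p=proj(cb,Eb,kn(.1)).astype(int)
pb=knob(b,tuple(p-[9,9]),tuple(p+[10,10]))
P=cv2.triangulatePoints(np.diag([1.,1,1])@np.c_[np.linalg.inv(Ea)[:3]],np.linalg.inv(Eb)[:3],
 np.array([[(pa[0]-ca['cx'])/ca['fx']],[(pa[1]-ca['cy'])/ca['fy']]]),np.array([[(pb[0]-cb['cx'])/cb['fx']],[(pb[1]-cb['cy'])/cb['fy']]]))
print('knob',(P[:3]/P[3]).ravel().round(4))
E
```

```text
0 [0.516 0.253 0.212] [209.6 240.8] [286.9 258.7]
0.1 [0.529 0.255 0.215] [204.5 238.1] [281.8 258.9]
0.2 [0.541 0.257 0.217] [199.3 235.7] [276.6 259.3]
0.28 [0.552 0.258 0.218] [195.2 234.1] [272.3 259.9]
[203 235  12  14 128] [208.2578125 241.0078125]
tank/gauge chk [240. 285.]
[280 249  11  17 119] [285.22689076 258.7394958 ]
knob [0.5201 0.2528 0.21  ]
```

Request:
arm_command(
  plan=[
    [0,0,-3,-8],
    [5,0,-3,-16],
    [9,0,-3,-24],
    [13,0,-3,-32],
    [17,0,-3,-40],
    [20,-0.2,-3,-48],
    [23,-0.3,-3,-56],
    [25.3,-0.5,-3,-64],
    [25.3,-0.5,-3,-72],
    [25.3,-0.5,-3,-80],
    [25.3,-0.5,-3,-88],
    [25.3,-0.5,-3,-90],
  ],
  jaw=75,
)

```text
time_s: 1.6
eef_pos: [0.5199, 0.2532, 0.2612]
orientation: [[-1.0, -0.004, -0.0], [-0.004, 1.0, -0.0], [0.0, -0.0, -1.0]]
ft_force: [0.1, -0.3, 0.0]
grip_width: 0.0604
grip_force: 0.0
```

Request:
arm_command(
  plan=[
    [0,0,0,-8.5],
    [0,0,0,-17],
    [0,0,0,-25.5],
    [0,0,0,-34],
    [0,0,0,-42.5],
    [0,0,0,-51],
    [0,0,0,-59.5],
    [0,0,0,-68],
    [0,0,0,-76.5],
    [0,0,0,-85],
    [0,0,0,-93],
    [0,0,0,-98.2],
  ],
)

```text
time_s: 2.8
eef_pos: [0.52, 0.253, 0.2613]
orientation: [[0.147, -0.989, -0.0], [-0.989, -0.147, -0.0], [0.0, 0.0, -1.0]]
ft_force: [-0.3, 0.6, -0.3]
grip_width: 0.0605
grip_force: 0.0
```

Request:
arm_command(
  plan=[
    [0,0,3,0],
    [0,0,6,0],
    [0,0,6.8,0],
    [0,-2,6.8,0],
    [0,-4,6.8,0],
    [0,-5,6.8,0],
    [0,-6,6.8,0],
    [0,-7,6.8,0],
    [0,-8,6.8,0],
    [0,-9,6.8,0],
    [0,-10,6.8,0],
    [0,-10.3,6.8,0],
  ],
)

```text
time_s: 4.0
eef_pos: [0.6229, 0.2677, 0.1938]
orientation: [[0.142, -0.99, 0.001], [-0.99, -0.142, 0.0], [-0.0, -0.001, -1.0]]
ft_force: [0.1, 0.5, -0.1]
grip_width: 0.0607
grip_force: 0.6
```

```bash
python3 - <<'E'
from h import *
print(state()['ft_force'],state()['eef_pos'])
a=cam('scene')[0];b=cam('side')[0]
cv2.imwrite('pics/e.png',np.hstack([cv2.resize(x,(400,400),interpolation=2) for x in(a[180:315,150:285],b[210:320,210:320])])[:,:,::-1])
E
```

```text
[ 0.08392303  0.53556261 -0.06798658] [0.6229314  0.26773239 0.19378968]
```

View pics/e.png

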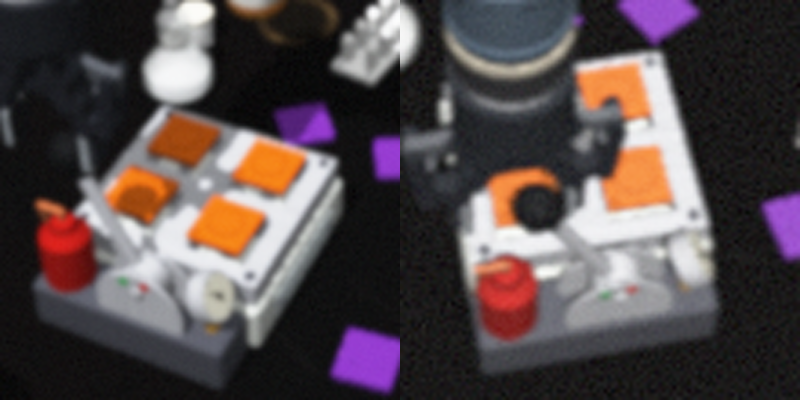

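Lever stands at the green float dot, and all four plaques are raised. Now the first plaque (front right), gripped off-centre.

Request:
arm_command(
  plan=[
    [0,0,-4,0],
    [0,0,-7,0],
    [4,2.5,-7,0],
    [8,5,-7,0],
    [12,7.5,-5,0],
    [15,9.5,-1,0],
    [16.7,10.1,4,0],
    [16.7,10.1,8,0],
    [16.7,10.1,10,0],
    [16.7,10.1,11.4,0],
    [16.7,10.1,11.4,0],
  ],
  jaw=62,
)

```text
time_s: 5.2
eef_pos: [0.5442, 0.088, 0.0776]
orientation: [[0.143, -0.99, -0.003], [-0.99, -0.143, -0.0], [-0.0, 0.003, -1.0]]
ft_force: [-0.8, 0.4, -0.2]
grip_width: 0.0647
grip_force: 0.0
```

Request:
arm_command(
  plan=[
    [0,0,0,0],
    [0,0,0,0],
    [0,0,0,0],
    [0,0,0,0],
    [0,0,0,0],
    [0,0,-1,0],
    [0,0,-3,0],
    [0,0,-5,0],
    [0,0,-8,0],
    [0,0,-8,0],
  ],
  jaw=140,
  squeeze=20,
)

```text
time_s: 6.2
eef_pos: [0.5484, 0.088, 0.1645]
orientation: [[0.143, -0.99, 0.008], [-0.99, -0.143, 0.0], [0.001, -0.008, -1.0]]
ft_force: [0.9, 0.2, 1.5]
grip_width: 0.0498
grip_force: 24.4
```

```bash
python3 - <<'E'
from h import *
w,c,E=cam('wrist');a,ca,Ea=cam('scene')
u,v=proj(ca,Ea,state()['eef_pos']).astype(int);print(u,v)
cv2.imwrite('pics/f.png',np.hstack([cv2.resize(x,(400,400),interpolation=2) for x in(w[:,64:448],a[v-60:v+40,u-50:u+50])])[:,:,::-1])
E
```

```text
241 211
```

View pics/f.png

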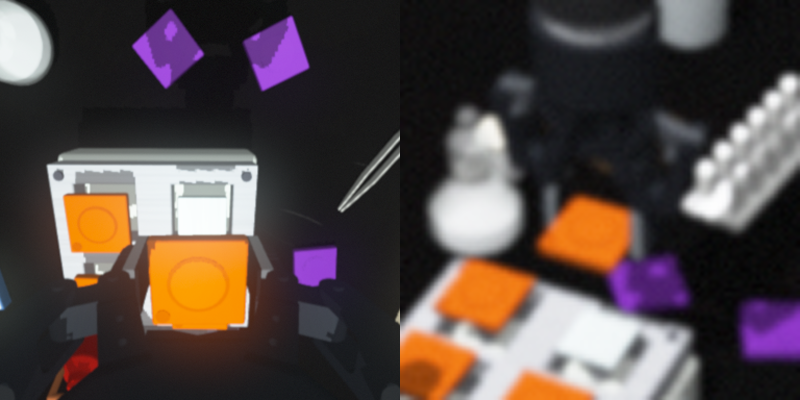

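The plaque is held but stays flat; the grip's friction keeps it from swinging. Since the tool can't tilt, I'll pivot plaques about the pad axis against the fixed lever knob (sideways, in y). First a regrip, slightly off-centre to +y.

Request:
arm_command(
  plan=[
    [0,0,4,0],
    [0,0,7,0],
    [0,0,7.9,0],
    [0,0,7.9,0],
  ],
)

```text
time_s: 6.7
eef_pos: [0.5436, 0.0879, 0.0782]
orientation: [[0.143, -0.99, -0.005], [-0.99, -0.143, -0.0], [-0.0, 0.005, -1.0]]
ft_force: [-1.7, -0.9, 1.6]
grip_width: 0.0495
grip_force: 24.7
```

Request:
arm_command(
  plan=[
    [0,0,0,0],
    [0,0,0,0],
    [0,0,0,0],
    [-1.6,0,0,0],
    [-1.6,0,0,0],
    [-1.6,0,0,0],
  ],
  jaw=72,
)

```text
time_s: 7.3
eef_pos: [0.5434, 0.1045, 0.0804]
orientation: [[0.144, -0.99, 0.0], [-0.99, -0.144, -0.0], [0.0, -0.0, -1.0]]
ft_force: [-0.4, 0.3, 1.1]
grip_width: 0.0612
grip_force: 0.0
```

Request:
arm_command(
  plan=[
    [0,0,0,0],
    [0,0,0,0],
    [0,0,0,0],
    [0,0,0,0],
    [0,0,0,0],
    [0,0,-1,0],
    [0,0,-4,0],
    [0,0,-8,0],
    [0,0,-12,0],
    [0,0,-15,0],
    [0,0,-15,0],
  ],
  jaw=140,
)

```text
time_s: 8.4
eef_pos: [0.5463, 0.1038, 0.2371]
orientation: [[0.142, -0.99, 0.011], [-0.99, -0.142, 0.0], [0.001, -0.011, -1.0]]
ft_force: [-0.9, -0.3, 0.3]
grip_width: 0.0497
grip_force: 23.0
```

```bash
cat >> h.py <<'E'
yaw=np.radians(8.2);ex=np.array([np.cos(yaw),np.sin(yaw),0]);ey=np.array([-ex[1],ex[0],0])
O=np.array([.581,.1435,0]);KN=np.array([.6085,.2667,.206])
def held(off=12):
    "corners of the gripped orange plaque in the wrist picture -> camera pose of plaque by solvePnP; centre & axes in tool frame"
    im,c,E=cam('wrist');hsv=cv2.cvtColor(im,cv2.COLOR_RGB2HSV);h,s,v=[hsv[...,i] for i in range(3)]
    m=((h>7)&(h<21)&(s>150)&(v>90)).astype('uint8')
    cs,_=cv2.findContours(m,cv2.RETR_EXTERNAL,cv2.CHAIN_APPROX_NONE)
    for k in sorted(cs,key=cv2.contourArea)[-3:]:
        print('area',cv2.contourArea(k),'rect',[np.round(x,1) for x in cv2.minAreaRect(k)])
    return im
def tool(p):  # world target TCP -> tool shift in cm
    s=state();return (np.array(s['orientation']).T@(np.array(p)-s['eef_pos'])*100).round(2)
E
python3 - <<'E'
from h import *
im=held();print(state()['eef_pos'].round(4),state()['orientation'].round(3).tolist())
print('start theta0 shift',tool(KN-.017*ey+[0,0,.021+.010-.0175]))
print('90deg',tool(KN-.021*ey-[0,0,.017+.0175]))
E
```

```text
area 1893.0 rect [array([180.5, 174.6]), array([44.3, 46.4]), np.float64(88.3)]
area 9305.0 rect [array([233.5, 243.5]), array([ 89., 141.]), np.float64(90.0)]
[0.5453 0.1037 0.2342] [[0.142, -0.99, 0.007], [-0.99, -0.142, 0.0], [0.001, -0.007, -1.0]]
start theta0 shift [-13.53  -8.56   1.51]
90deg [-13.14  -8.53   6.31]
```

Request:
arm_command(
  plan=[
    [-4,-2.6,-0.5,0],
    [-8,-5.2,-0.5,0],
    [-11,-7.2,-0.5,0],
    [-13,-8.4,-0.5,0],
    [-13.5,-8.7,-0.5,0],
    [-13.5,-8.7,0,0],
    [-13.5,-8.7,0.5,0],
    [-13.5,-8.7,0.8,0],
    [-13.5,-8.7,0.8,0],
    [-13.5,-8.7,0.8,0],
  ],
)

```text
time_s: 9.45
eef_pos: [0.6102, 0.249, 0.2225]
orientation: [[0.142, -0.99, -0.0], [-0.99, -0.142, -0.0], [0.0, 0.0, -1.0]]
ft_force: [0.5, -0.1, -0.2]
grip_width: 0.0493
grip_force: 23.0
```

```bash
python3 - <<'E'
from h import *
print(state()['eef_pos'].round(4),state()['ft_force'].round(1))
for th in (0,15,30,45,60,75,90,97):
    t=np.radians(th);n=np.sin(t)*ey-np.cos(t)*np.array([0,0,1]);tt=np.cos(t)*ey+np.sin(t)*np.array([0,0,1])
    print(th,tool(KN-.021*n-.017*tt-[0,0,.0175]))
a=cam('scene')[0];b=cam('side')[0]
cv2.imwrite('pics/g.png',np.hstack([cv2.resize(x,(400,400),interpolation=2) for x in(a[170:305,140:275],b[210:320,200:310])])[:,:,::-1])
E
```

```text
[0.6102 0.249  0.2225] [ 0.5 -0.1 -0.2]
0 [-0.08 -0.09  1.3 ]
15 [ 0.41 -0.09  1.81]
30 [ 0.74 -0.09  2.43]
45 [ 0.91 -0.09  3.12]
60 [ 0.89 -0.09  3.82]
75 [ 0.69 -0.09  4.5 ]
90 [ 0.32 -0.09  5.1 ]
97 [ 0.1  -0.09  5.34]
```

View pics/g.png

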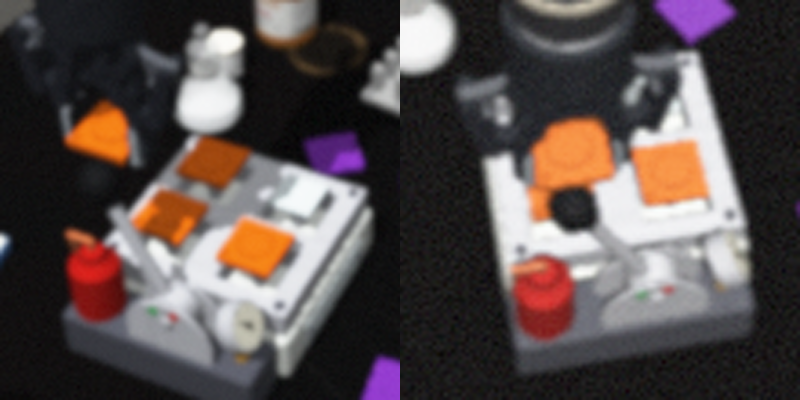

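Plaque is held between the fingers just above and to the right of the knob, as planned. Now I roll it over the knob.

Request:
arm_command(
  plan=[
    [0,0,0.7,0],
    [0,0,1.3,0],
    [0.4,0,1.8,0],
    [0.75,0,2.4,0],
    [0.9,0,3.1,0],
    [0.9,0,3.8,0],
    [0.7,0,4.5,0],
    [0.3,0,5.1,0],
    [0.1,0,5.3,0],
    [0.1,0,5.3,0],
    [0.1,0,5.3,0],
  ],
)

```text
time_s: 10.65
eef_pos: [0.6146, 0.245, 0.1816]
orientation: [[0.14, -0.99, 0.018], [-0.99, -0.14, -0.004], [0.007, -0.017, -1.0]]
ft_force: [-5.2, -12.6, 28.5]
grip_width: 0.0497
grip_force: 40.5
```

```bash
python3 - <<'E'
from h import *
print(state()['eef_pos'].round(4),state()['ft_force'].round(1))
w=held();a=cam('scene')[0]
cv2.imwrite('pics/i.png',np.hstack([cv2.resize(x,(400,400),interpolation=2) for x in(w[:,64:448],a[170:305,140:275])])[:,:,::-1])
E
```

```text
[0.6146 0.245  0.1816] [ -5.2 -12.6  28.5]
area 3659.0 rect [array([365. , 127.4]), array([63.1, 64.9]), np.float64(5.0)]
area 3908.0 rect [array([264.5,  30.5]), array([61., 67.]), np.float64(90.0)]
area 10845.0 rect [array([256.4, 259.9]), array([112.1, 113.5]), np.float64(3.9)]
```

View pics/i.png

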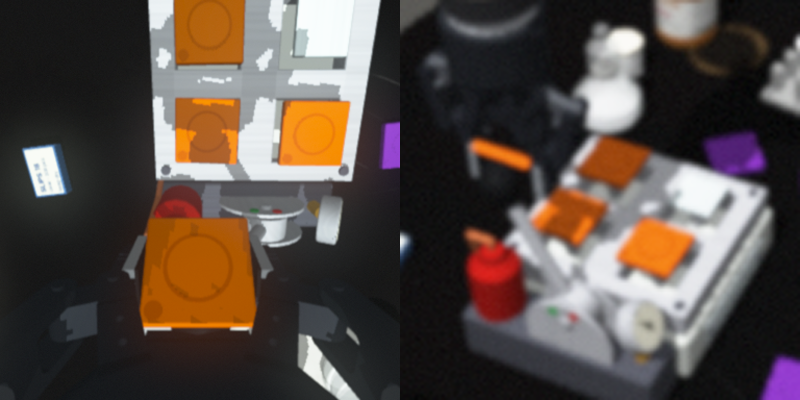

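The plaque reached only about 40° and slid up in the pads (28 N on the wrist). A central grip is too stiff. New way: grip only the plaque's end (small pad overlap, long lever) and turn the long end down under the knob. First I lift off and measure how it sits now.

Request:
arm_command(
  plan=[
    [0.5,0,-2,0],
    [1.5,0,-5,0],
    [4,0,-7,0],
    [4,0,-7,0],
    [4,0,-7,0],
    [4,0,-7,0],
  ],
)

```text
time_s: 11.35
eef_pos: [0.6155, 0.2097, 0.2375]
orientation: [[0.143, -0.99, -0.003], [-0.99, -0.143, -0.0], [-0.0, 0.003, -1.0]]
ft_force: [0.2, 0.7, 0.8]
grip_width: 0.0497
grip_force: 38.1
```

```bash
cat >> h.py <<'E'
def pose(save=None):
    im,c,E=cam('wrist',save);hsv=cv2.cvtColor(im,cv2.COLOR_RGB2HSV);h,s,v=[hsv[...,i] for i in range(3)]
    m=((h>7)&(h<21)&(s>150)&(v>70)).astype('uint8')
    cs,_=cv2.findContours(m,cv2.RETR_EXTERNAL,cv2.CHAIN_APPROX_NONE)
    k=max([k for k in cs],key=lambda k:cv2.contourArea(k)*(cv2.boundingRect(k)[1]+cv2.boundingRect(k)[3]/2>200))
    hull=cv2.convexHull(k);q=cv2.approxPolyN(hull,4).reshape(-1,2).astype(float)
    q=q[np.argsort(np.arctan2(*(q-q.mean(0)).T[::-1]))]  # TL,TR,BR,BL
    ob=np.array([[-25,-25,0],[25,-25,0],[25,25,0],[-25,25,0.]])
    K=np.array([[c['fx'],0,c['cx']],[0,c['fy'],c['cy']],[0,0,1]])
    r,R,t,e=cv2.solvePnPGeneric(ob,q,K,None,flags=cv2.SOLVEPNP_IPPE)
    M=np.array(c['mount']);print('corners',q.round().tolist())
    for i in range(r):
        Rt=M[:3,:3]@cv2.Rodrigues(R[i])[0];print('tool-frame face centre mm',(M[:3,:3]@t[i].ravel()+M[:3,3]*1000).round(1),'y-edge dir',Rt[:,1].round(2),'normal',Rt[:,2].round(2),'err',float(e[i][0]))
E
python3 - <<'E'
from h import *
print(state()['eef_pos'].round(4),state()['ft_force'].round(1));pose('j.png')
E
```

```text
[0.6155 0.2097 0.2375] [0.2 0.7 0.8]
corners [[206.0, 207.0], [301.0, 209.0], [312.0, 317.0], [195.0, 313.0]]
tool-frame face centre mm [  6.3  -0.  -30.6] y-edge dir [-0.72 -0.   -0.7 ] normal [-0.69 -0.11  0.71] err 1.1365959613012906
tool-frame face centre mm [  5.1  -1.  -32.7] y-edge dir [-0.95 -0.   -0.3 ] normal [-0.3   0.11  0.95] err 3.8232169454420197
```

Request:
arm_command(
  plan=[
    [4,4,0,0],
    [8,7,0,0],
    [9.2,8.5,2,0],
    [9.2,8.5,6,0],
    [9.2,8.5,10,0],
    [9.2,8.5,13,0],
    [9.2,8.5,14.5,0],
    [9.2,8.5,15.2,0],
    [9.2,8.5,15.2,0],
    [9.2,8.5,15.2,0],
  ],
)

```text
time_s: 12.4
eef_pos: [0.5464, 0.1065, 0.0885]
orientation: [[0.143, -0.99, 0.003], [-0.99, -0.143, 0.0], [0.0, -0.003, -1.0]]
ft_force: [-0.1, 0.5, -0.4]
grip_width: 0.0495
grip_force: 38.1
```

Request:
arm_command(
  plan=[
    [0,0,0,0],
    [0,0,0,0],
    [0,0,0,0],
    [0,0,0,0],
    [0,0,-2,0],
    [3,0,-5,0],
    [3,0,-5,0],
    [3,0,-5,0],
  ],
  jaw=62,
)

```text
time_s: 13.2
eef_pos: [0.5504, 0.076, 0.1384]
orientation: [[0.141, -0.99, 0.002], [-0.99, -0.141, 0.0], [-0.0, -0.002, -1.0]]
ft_force: [0.3, -0.4, -0.8]
grip_width: 0.0646
grip_force: 0.0
```

```bash
cat >> h.py <<'E'
def flats(z,n='wrist',save=None):
    im,c,E=cam(n,save);hsv=cv2.cvtColor(im,cv2.COLOR_RGB2HSV);h,s,v=[hsv[...,i] for i in range(3)]
    m=((h>7)&(h<21)&(s>150)&(v>90)).astype('uint8')
    cs,_=cv2.findContours(m,cv2.RETR_EXTERNAL,cv2.CHAIN_APPROX_NONE)
    for k in cs:
        if cv2.contourArea(k)<100: continue
        P=np.array([ray(c,E,a,b,z)[:2] for a,b in k[:,0]],np.float32)*1000;r=cv2.minAreaRect(P)
        d=np.array(r[0])/1000-O[:2];print('orange xy',np.round(r[0],1),np.round(r[1]),round(r[2],1),'local mm',(d@ex[:2]*1000).round(1),(d@ey[:2]*1000).round(1))
E
python3 - <<'E'
from h import *
print(state()['eef_pos'].round(4));flats(.100,save='k.png')
E
```

```text
[0.5504 0.076  0.1384]
orange xy [637.4 222.7] [72. 18.] 78.4 local mm 67.1 70.3
orange xy [536.9 158.4] [48. 24.] 8.2 local mm -41.5 21.0
orange xy [545.6 113.7] [49. 50.] 8.0 local mm -39.3 -24.4
orange xy [626.4 110.7] [49. 50.] 8.3 local mm 40.2 -38.9
```

View pics/k.png

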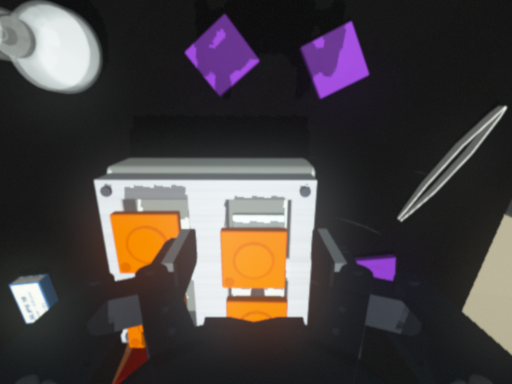

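The picture shows the plaque lying flat again at px (253,258), shifted about 13 mm towards +y on its pad. Now an end grip with about 12 mm overlap.

Request:
arm_command(
  plan=[
    [-1.4,0,0,0],
    [-1.4,0,3,0],
    [-1.4,0,5,0],
    [-1.4,0,5.6,0],
    [-1.4,0,5.6,0],
    [-1.4,0,5.6,0],
  ],
)

```text
time_s: 13.85
eef_pos: [0.5476, 0.0909, 0.0817]
orientation: [[0.143, -0.99, 0.0], [-0.99, -0.143, 0.0], [-0.0, -0.0, -1.0]]
ft_force: [0.9, 0.2, 0.1]
grip_width: 0.0645
grip_force: 0.0
```

Request:
arm_command(
  plan=[
    [0,0,0,0],
    [0,0,0,0],
    [0,0,0,0],
    [0,0,0,0],
    [0,0,0,0],
    [0,0,-1,0],
    [0,0,-3,0],
    [0,0,-6,0],
    [0,0,-9,0],
    [0,0,-9,0],
    [0,0,-9,0],
    [0,0,-9,0],
  ],
  jaw=140,
)

```text
time_s: 15.05
eef_pos: [0.5466, 0.0901, 0.1697]
orientation: [[0.142, -0.99, -0.003], [-0.99, -0.142, -0.0], [-0.0, 0.003, -1.0]]
ft_force: [-0.2, 0.6, -1.0]
grip_width: 0.0495
grip_force: 21.6
```

```bash
python3 - <<'E'
from h import *
print(state()['eef_pos'].round(4));pose()
def tgt(y,z,p=np.zeros(3)): return tool(KN+y*ey+[0,0,z-.0175])
for th,s in ((0,50),(15,48),(30,42),(45,38),(60,34),(75,31),(90,30),(97,30)):
    t=np.radians(th);print(th,tgt(-(21*np.sin(t)+s*np.cos(t))/1000,(-21*np.cos(t)+s*np.sin(t))/1000))
E
```

```text
[0.5466 0.0901 0.1697]
corners [[206.0, 250.0], [300.0, 251.0], [314.0, 326.0], [211.0, 338.0]]
tool-frame face centre mm [-12.7   1.6 -26. ] y-edge dir [-0.23  0.08 -0.97] normal [-0.97 -0.02  0.23] err 4.2799188689045895
tool-frame face centre mm [-15.2   1.3 -29.6] y-edge dir [-0.99  0.11  0.04] normal [0.04 0.07 1.  ] err 4.701889484210948
0 [-11.59  -8.67   0.15]
15 [-11.41  -8.67  -1.16]
30 [-11.9   -8.66  -2.23]
45 [-12.42  -8.66  -3.15]
60 [-13.07  -8.66  -3.84]
75 [-13.76  -8.66  -4.4 ]
90 [-14.49  -8.65  -4.95]
97 [-14.87  -8.65  -5.18]
```

Request:
arm_command(
  plan=[
    [-3,-3,0.1,0],
    [-6,-6,0.1,0],
    [-8.5,-8.7,0.1,0],
    [-10,-8.7,0.1,0],
    [-10.7,-8.7,0.1,0],
    [-10.7,-8.7,0.1,0],
    [-10.7,-8.7,0.1,0],
  ],
)

```text
time_s: 15.8
eef_pos: [0.6176, 0.2077, 0.1705]
orientation: [[0.142, -0.99, -0.0], [-0.99, -0.142, -0.001], [0.001, 0.0, -1.0]]
ft_force: [0.1, -0.2, -0.7]
grip_width: 0.0493
grip_force: 21.6
```

```bash
python3 - <<'E'
from h import *
print(state()['eef_pos'].round(4),state()['ft_force'])
a=cam('scene')[0];b=cam('side')[0]
cv2.imwrite('pics/l.png',np.hstack([cv2.resize(x,(400,400),interpolation=2) for x in(a[190:290,150:250],b[220:310,210:300])])[:,:,::-1])
E
```

```text
[0.6176 0.2077 0.1705] [ 0.07917024 -0.16649246 -0.6877052 ]
```

View pics/l.png

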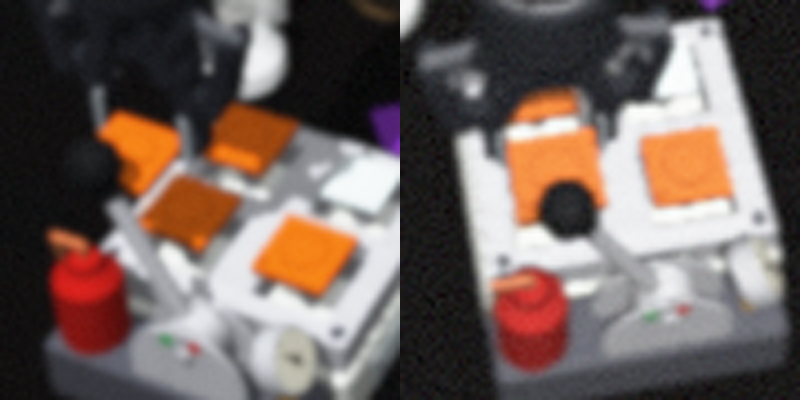

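```bash
python3 - <<'E'
from h import *
s=state();T=np.array(s['orientation'])
ax=s['eef_pos']+[0,0,.0145]
for n in('scene','side'):
    im,c,E=cam(n)
    for th in(0,30,60,90):
        t=np.radians(th);d=np.cos(t)*ey-np.sin(t)*np.array([0,0,1])
        pts=[ax+a*.025*ex+b*d+0*ey for a in(-1,1) for b in(-.001,.049)]
        print(n,th,[proj(c,E,p).round().tolist() for p in pts])
    o=(150,190) if n=='scene' else (210,220);print('crop origin',o)
pose()
E
```

```text
scene 0 [[197.0, 223.0], [186.0, 237.0], [179.0, 218.0], [168.0, 231.0]]
scene 30 [[197.0, 223.0], [189.0, 243.0], [179.0, 217.0], [170.0, 237.0]]
scene 60 [[197.0, 223.0], [193.0, 243.0], [179.0, 217.0], [175.0, 237.0]]
scene 90 [[197.0, 223.0], [199.0, 239.0], [179.0, 217.0], [181.0, 233.0]]
crop origin (150, 190)
side 0 [[254.0, 248.0], [257.0, 265.0], [234.0, 251.0], [237.0, 269.0]]
side 30 [[254.0, 248.0], [257.0, 268.0], [234.0, 251.0], [237.0, 271.0]]
side 60 [[254.0, 248.0], [255.0, 266.0], [234.0, 251.0], [236.0, 269.0]]
side 90 [[254.0, 248.0], [254.0, 259.0], [234.0, 251.0], [235.0, 262.0]]
crop origin (210, 220)
corners [[202.0, 245.0], [303.0, 247.0], [298.0, 328.0], [209.0, 317.0]]
tool-frame face centre mm [-16.   -1.3 -22.9] y-edge dir [-1.    0.01  0.08] normal [0.08 0.12 0.99] err 1.1985348097643596
tool-frame face centre mm [ -9.8  -0.4 -24.6] y-edge dir [-0.21  0.03 -0.98] normal [-0.97 -0.14  0.2 ] err 8.041732036240967
```

The measured view agrees: the plaque is about flat, with its end just under the knob's near side. Now I raise and feed in to swing it down.

Request:
arm_command(
  plan=[
    [0,0,-0.8,0],
    [-0.2,0,-1.5,0],
    [-0.5,0,-2.2,0],
    [-0.9,0,-2.8,0],
    [-1.2,0,-3.3,0],
    [-1.5,0,-3.8,0],
    [-2.2,0,-4.6,0],
    [-3,0,-5,0],
    [-3.8,0,-5.4,0],
    [-4.3,0,-5.6,0],
    [-4.3,0,-5.6,0],
    [-4.3,0,-5.6,0],
  ],
)

```text
time_s: 17.25
eef_pos: [0.6123, 0.2519, 0.2272]
orientation: [[0.143, -0.99, 0.001], [-0.99, -0.143, 0.001], [-0.001, -0.001, -1.0]]
ft_force: [-0.0, -2.8, -0.3]
grip_width: 0.0493
grip_force: 21.6
```

```bash
python3 - <<'E'
from h import *
print(state()['eef_pos'].round(4),state()['ft_force'].round(1))
pose()
w=cam('wrist')[0];a=cam('scene')[0];b=cam('side')[0]
cv2.imwrite('pics/m.png',np.hstack([cv2.resize(x,(266,400),interpolation=2) for x in(w[120:,170:346],a[190:290,155:222],b[220:310,210:270])])[:,:,::-1])
E
```

```text
[0.6123 0.2519 0.2272] [-0.  -2.8 -0.3]
corners [[218.0, 204.0], [289.0, 202.0], [306.0, 250.0], [201.0, 249.0]]
tool-frame face centre mm [ 9.8 -0.6  0.6] y-edge dir [-0.14 -0.01 -0.99] normal [-0.99  0.02  0.14] err 1.6182541207653112
tool-frame face centre mm [ 12.3  -0.4 -13.4] y-edge dir [-0.82 -0.02  0.57] normal [ 0.57 -0.03  0.82] err 11.174160769170053
```

View pics/m.png

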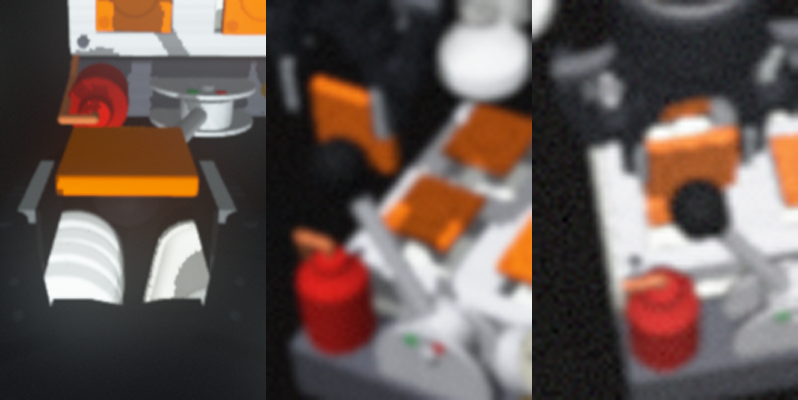

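```bash
cat >> h.py <<'E'
def hang():
    "hung plaque: orange front face (dark) below bright top-edge strip; PnP on front face corners"
    im,c,E=cam('wrist');hsv=cv2.cvtColor(im,cv2.COLOR_RGB2HSV);h,s,v=[hsv[...,i].astype(int) for i in range(3)]
    m=((h>5)&(h<21)&(s>150)&(v>60));m[:190]=0;m[:, :180]=0;m[:,330:]=0
    rows=np.where(m.sum(1)>50)[0];r0,r1=rows[0],rows[-1]
    med=np.array([np.median(v[r][m[r]]) for r in range(r0,r1+1)]);g=np.argmax(np.diff(med)[10:])+11
    def ed(r):
        x=np.where(m[r])[0];return x[0],x[-1]+1
    def fit(y):
        a=np.array([ed(r) for r in range(r0+3,r0+g-2)]);rr=np.arange(r0+3,r0+g-2)
        return [np.polyval(np.polyfit(rr,a[:,i],1),y) for i in(0,1)]
    t,b=r0,r0+g;(l0,x0),(l1,x1)=fit(t),fit(b)
    q=np.array([[l0,t],[x0,t],[x1,b],[l1,b]],float)
    ob=np.array([[-25,-25,0],[25,-25,0],[25,25,0],[-25,25,0.]])
    K=np.array([[c['fx'],0,c['cx']],[0,c['fy'],c['cy']],[0,0,1]])
    r,R,tt,e=cv2.solvePnPGeneric(ob,q,K,None,flags=cv2.SOLVEPNP_IPPE)
    M=np.array(c['mount']);print('q',q.round(1).tolist(),'end row',r1)
    for i in range(r):
        Rt=M[:3,:3]@cv2.Rodrigues(R[i])[0];n=Rt[:,2];C=M[:3,:3]@tt[i].ravel()+M[:3,3]*1000
        print('plaque centre (tool mm)',(C+4*n).round(1),'up dir',Rt[:,1].round(2),'err',float(e[i][0]))
E
python3 - <<'E'
from h import *
hang()
E
```

```text
q [[218.1, 204.0], [288.8, 204.0], [302.3, 237.0], [205.8, 237.0]] end row 249
plaque centre (tool mm) [ 5.1 -0.4  9.1] up dir [-0.    0.01 -1.  ] err 0.2654760938642191
plaque centre (tool mm) [14.4 -0.3 -0.7] up dir [-0.72  0.01  0.69] err 9.504161426284305
```

The plaque hangs vertically from its end, gripped at the top. Exactly what is needed. Now to the rack area, and measure the rack.

Request:
arm_command(
  plan=[
    [3,0,0,0],
    [7,1,0,2],
    [11,2,0,4],
    [15,3,0,6],
    [19,4,0,8.2],
    [23,5,0,8.2],
    [27,6,0,8.2],
    [31,6.8,0,8.2],
    [34.6,6.8,0,8.2],
    [34.6,6.8,0,8.2],
    [34.6,6.8,0,8.2],
    [34.6,6.8,0,8.2],
  ],
)

```text
time_s: 18.7
eef_pos: [0.5945, -0.1, 0.2264]
orientation: [[0.001, -1.0, 0.001], [-1.0, -0.001, 0.001], [-0.001, -0.001, -1.0]]
ft_force: [0.5, 0.2, -0.1]
grip_width: 0.0492
grip_force: 21.6
```

```bash
cat >> h.py <<'E'
def rack(save=None,zs=(.039,),thr=120,roi=None):
    im,c,E=cam('wrist',save);hsv=cv2.cvtColor(im,cv2.COLOR_RGB2HSV);m=((hsv[...,1]<60)&(hsv[...,2]>thr)).astype('uint8')
    if roi: z=np.zeros_like(m);z[roi[1]:roi[3],roi[0]:roi[2]]=m[roi[1]:roi[3],roi[0]:roi[2]];m=z
    m=cv2.morphologyEx(m,cv2.MORPH_CLOSE,np.ones((9,9)))
    cs,_=cv2.findContours(m,cv2.RETR_EXTERNAL,cv2.CHAIN_APPROX_NONE)
    for k in cs:
        if cv2.contourArea(k)<1500:continue
        for z in zs:
            P=np.array([ray(c,E,a,b,z)[:2] for a,b in k[:,0]],np.float32)*1000;r=cv2.minAreaRect(P)
            print('white z',z,np.round(r[0],1),np.round(r[1],1),round(r[2],2),'bbox px',cv2.boundingRect(k),'min/max',P.min(0),P.max(0))
E
python3 - <<'E'
from h import *
print(state()['eef_pos'].round(4),state()['orientation'].round(3).tolist())
rack('n.png',(.006,.039));hang()
E
```

```text
[ 0.5945 -0.1     0.2264] [[0.001, -1.0, 0.001], [-1.0, -0.001, 0.001], [-0.001, -0.001, -1.0]]
white z 0.006 [595.8 110.6] [177. 110.] 1.59 bbox px (199, 262, 110, 60) min/max [506.54352   54.141125] [683.65155 165.40144]
white z 0.039 [595.7  84.8] [160.9 100. ] 1.59 bbox px (199, 262, 110, 60) min/max [514.57806   33.431507] [675.61475 134.59572]
white z 0.006 [225.5 138. ] [ 94.7 255.8] 15.43 bbox px (451, 241, 61, 120) min/max [145.81241  18.23088] [272.99304 248.7109 ]
white z 0.039 [259.1 109.7] [ 86.2 232.6] 15.43 bbox px (451, 241, 61, 120) min/max [186.58083      0.77987194] [302.22067 210.34543]
white z 0.006 [766.9  -2. ] [125.5  74.6] 28.66 bbox px (112, 196, 64, 67) min/max [709.40485  -52.663727] [811.56836  54.2382 ]
white z 0.039 [751.4 -17.6] [114.2  67.9] 28.66 bbox px (112, 196, 64, 67) min/max [699.0311  -63.68154] [791.9241    33.519775]
white z 0.006 [ 598.2 -209.1] [ 52.4 168.5] 0.29 bbox px (229, 0, 44, 146) min/max [ 571.72015 -293.22134] [ 624.68335 -124.96889]
white z 0.039 [ 597.9 -205.9] [ 47.7 153.2] 0.29 bbox px (229, 0, 44, 146) min/max [ 573.8404  -282.41022] [ 621.99756 -129.4255 ]
q [[218.1, 206.0], [290.4, 206.0], [301.5, 236.0], [206.5, 236.0]] end row 249
plaque centre (tool mm) [ 4.7 -0.2  8.7] up dir [ 0.04 -0.01 -1.  ] err 0.33918384625147374
plaque centre (tool mm) [13.8 -0.3  0.1] up dir [-0.7  -0.    0.72] err 8.940047426136802
```

View pics/n.png

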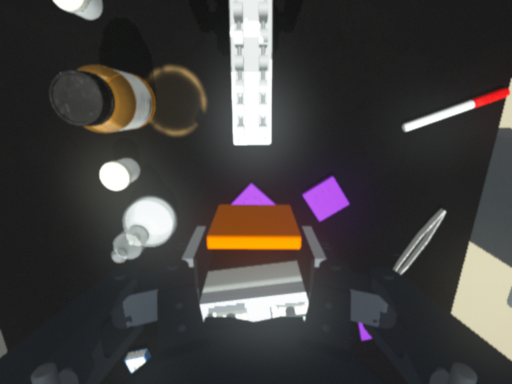

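The rack's near end is at px row 145 (x 598, end y ≈ -125 mm); purple squares and bottles are away from it. It's cut at the top of the image, so I step closer to see both ends.

Request:
arm_command(
  plan=[
    [4,-0.3,0,0],
    [5,-0.3,0,0],
    [5,-0.3,0,0],
    [5,-0.3,0,0],
  ],
)

```text
time_s: 19.2
eef_pos: [0.5973, -0.1499, 0.2263]
orientation: [[0.001, -1.0, -0.0], [-1.0, -0.001, 0.001], [-0.001, 0.0, -1.0]]
ft_force: [0.5, 0.1, -1.4]
grip_width: 0.0495
grip_force: 21.6
```

```bash
python3 - <<'E'
from h import *
print(state()['eef_pos'].round(4))
rack('o.png',(.005,.039),roi=(200,0,310,195))
im=cv2.imread('pics/o.png');cv2.imwrite('pics/o2.png',cv2.resize(im[10:200,180:330],None,fx=3,fy=3,interpolation=2))
c=calibration('wrist');s=state();T=np.eye(4);T[:3,:3]=s['orientation'];T[:3,3]=s['eef_pos'];E=T@np.array(c['mount'])
for y in(-.157,-.183,-.209,-.235,-.261):print(y,proj(c,E,[.598,y,.010]).round(1),'tooth+13',proj(c,E,[.598,y+.013,.039]).round(1))
E
```

```text
[ 0.5973 -0.1499  0.2263]
white z 0.005 [ 597.9 -210.3] [ 53.9 171.7] 0.25 bbox px (232, 45, 43, 137) min/max [ 570.6064  -296.22244] [ 625.003   -124.56994]
white z 0.039 [ 597.9 -211.6] [ 48.9 155.7] 0.25 bbox px (232, 45, 43, 137) min/max [ 573.1555  -289.48807] [ 622.4788 -133.8446]
-0.157 [253.4 158.6] tooth+13 [253.4 173.1]
-0.183 [253.4 139.2] tooth+13 [253.4 152.5]
-0.209 [253.4 118.9] tooth+13 [253.4 131. ]
-0.235 [253.4  97.7] tooth+13 [253.4 108.5]
-0.261 [253.4  75.6] tooth+13 [253.4  84.9]
```

View pics/o2.png

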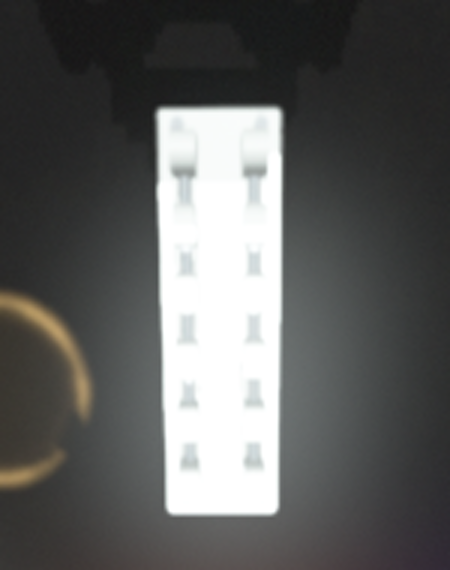

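Slots (dark spots) appear at crop rows 455, 395, 330, 262, 190, which matches slot centres y = -157 … -261 mm, x = 598. I place the first plaque in the farthest slot.

Request:
arm_command(
  plan=[
    [4,0,2,0],
    [8,0,6,0],
    [10.7,0,10,0],
    [10.7,0,13.5,0],
    [10.7,0,14.5,0],
    [10.7,0,14.5,0],
    [10.7,0,14.5,0],
  ],
)

```text
time_s: 19.95
eef_pos: [0.5986, -0.2573, 0.0837]
orientation: [[0.002, -1.0, 0.003], [-1.0, -0.002, -0.001], [0.001, -0.003, -1.0]]
ft_force: [0.9, 0.2, 0.0]
grip_width: 0.0493
grip_force: 21.6
```

```bash
python3 - <<'E'
from h import *
print(state()['eef_pos'].round(4));hang();cam('wrist','p.png')
im=cv2.imread('pics/p.png')
print([int(im[r,240:268].mean()) for r in range(0,210,6)])
E
```

```text
[ 0.5986 -0.2573  0.0837]Traceback (most recent call last):
  File "<stdin>", line 2, in <module>
  File "h.py", line 54, in hang
    med=np.array([np.median(v[r][m[r]]) for r in range(r0,r1+1)]);g=np.argmax(np.diff(med)[10:])+11
                                                                    ~~~~~~~~~^^^^^^^^^^^^^^^^^^^
    return _wrapfunc(a, 'argmax', axis=axis, out=out, **kwds)
    return bound(*args, **kwds)
ValueError: attempt to get argmax of an empty sequence
```

Request:
arm_command(
  plan=[
    [0,0,0.5,0],
    [0,0,1,0],
    [0,0,1.5,0],
    [0,0,2,0],
    [0,0,2.5,0],
    [0,0,3,0],
    [0,0,3.4,0],
    [0,0,3.7,0],
    [0,0,3.7,0],
    [0,0,3.7,0],
    [0,0,3.7,0],
  ],
)

```text
time_s: 21.1
eef_pos: [0.5973, -0.2581, 0.0444]
orientation: [[-0.0, -1.0, 0.0], [-1.0, 0.0, -0.0], [0.0, -0.0, -1.0]]
ft_force: [0.3, -0.4, -0.9]
grip_width: 0.0492
grip_force: 21.6
```

```bash
python3 - <<'E'
from h import *
print(state()['eef_pos'].round(4),state()['ft_force'].round(1))
w=cam('wrist')[0];a=cam('scene')[0];b=cam('side')[0]
cv2.imwrite('pics/q.png',np.hstack([cv2.resize(x,(266,400),interpolation=2) for x in(w[120:,170:346],a[150:225,255:305],b[140:200,225:265])])[:,:,::-1])
E
```

```text
[ 0.5973 -0.2581  0.0444] [ 0.3 -0.4 -0.9]
```

View pics/q.png

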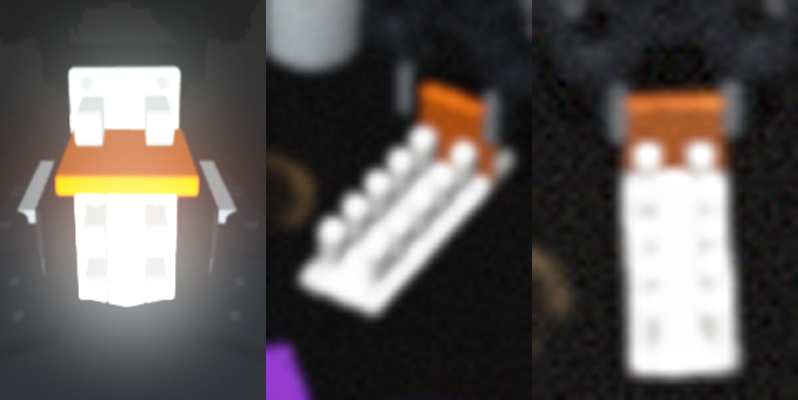

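It sits between the last two tooth pairs, with no contact force. Lower slightly and release.

Request:
arm_command(
  plan=[
    [0,0,0.2,0],
    [0,0,0.2,0],
  ],
)

```text
time_s: 21.45
eef_pos: [0.5975, -0.2583, 0.0439]
orientation: [[-0.0, -1.0, 0.001], [-1.0, 0.0, -0.001], [0.001, -0.001, -1.0]]
ft_force: [-1.3, 0.7, 4.7]
grip_width: 0.0495
grip_force: 22.1
```

Request:
arm_command(
  plan=[
    [0,0,0,0],
    [0,0,0,0],
    [0,0,0,0],
    [0,0,-1,0],
    [0,0,-3,0],
    [0,0,-7,0],
    [0,0,-11,0],
    [-4,0,-14,0],
    [-8,0,-16,0],
    [-11,0,-18,0],
    [-11,0,-18,0],
    [-11,0,-18,0],
  ],
  jaw=62,
)

```text
time_s: 22.65
eef_pos: [0.5979, -0.1477, 0.2239]
orientation: [[0.002, -1.0, 0.003], [-1.0, -0.002, -0.002], [0.002, -0.003, -1.0]]
ft_force: [-0.3, 0.3, -1.6]
grip_width: 0.0647
grip_force: 0.0
```

```bash
python3 - <<'E'
from h import *
print(state()['eef_pos'].round(4),state()['grip_width'])
w=cam('wrist','r0.png')[0]
cv2.imwrite('pics/r.png',cv2.resize(w[10:200,180:330],None,fx=3,fy=3,interpolation=2)[:,:,::-1])
s=state();print('to p2',tool([.6298,.0869,.080]),'to p1b',state()['eef_pos'])
E
```

```text
[ 0.5979 -0.1477  0.2239] 0.06471304304920464
to p2 [-23.53  -3.25  14.23] to p1b [ 0.59733946 -0.14830926  0.22244607]
```

View pics/r.png

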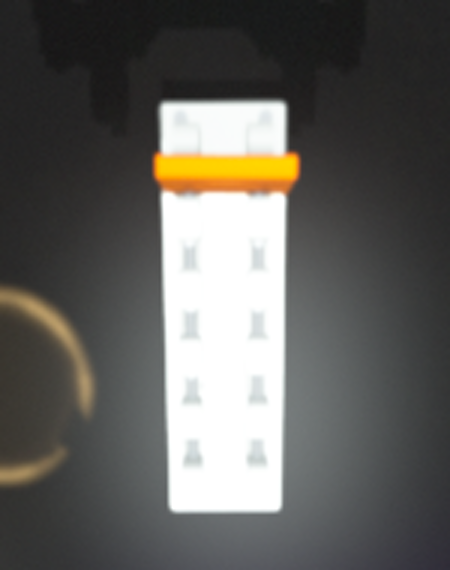

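First plaque is upright, down in the last slot and centred. Next: the right-far plaque.

Request:
arm_command(
  plan=[
    [-4.5,-1,0,0],
    [-9,-2,0,-3],
    [-13.5,-3,0,-6],
    [-18,-3.3,0,-8.2],
    [-22,-3.3,2,-8.2],
    [-23.5,-3.3,6,-8.2],
    [-23.5,-3.3,10,-8.2],
    [-23.5,-3.3,13,-8.2],
    [-23.5,-3.3,14.2,-8.2],
    [-23.5,-3.3,14.2,-8.2],
    [-23.5,-3.3,14.2,-8.2],
  ],
)

```text
time_s: 23.8
eef_pos: [0.631, 0.0861, 0.0812]
orientation: [[0.141, -0.99, 0.001], [-0.99, -0.141, -0.0], [0.0, -0.001, -1.0]]
ft_force: [1.2, 0.2, 0.2]
grip_width: 0.0645
grip_force: 0.0
```

Request:
arm_command(
  plan=[
    [0,0,0,0],
    [0,0,0,0],
    [0,0,0,0],
    [0,0,0,0],
    [0,0,0,0],
    [0,0,-1,0],
    [0,0,-4,0],
    [0,0,-7,0],
    [0,0,-9,0],
    [0,0,-9,0],
    [0,0,-9,0],
    [0,0,-9,0],
  ],
  jaw=140,
)

```text
time_s: 25.0
eef_pos: [0.6292, 0.087, 0.1682]
orientation: [[0.143, -0.99, -0.004], [-0.99, -0.143, -0.0], [-0.0, 0.004, -1.0]]
ft_force: [-1.0, -0.2, 0.2]
grip_width: 0.0492
grip_force: 20.9
```

```bash
python3 - <<'E'
from h import *
print(state()['eef_pos'].round(4));pose()
print('under-knob start',tool([.6176,.2077,.1705]))
E
```

```text
[0.6292 0.087  0.1682]
corners [[207.0, 257.0], [301.0, 256.0], [298.0, 324.0], [216.0, 339.0]]
tool-frame face centre mm [-27.7   1.1 -15.3] y-edge dir [-1.    0.03 -0.  ] normal [-0.01 -0.12  0.99] err 2.2956849922292903
tool-frame face centre mm [-21.7   0.1 -17. ] y-edge dir [-0.23 -0.   -0.97] normal [-0.96  0.15  0.23] err 7.427405601894943
under-knob start [-12.11  -0.59  -0.26]
```

Request:
arm_command(
  plan=[
    [-4,-0.6,-0.2,0],
    [-8,-0.6,-0.2,0],
    [-10.5,-0.6,-0.2,0],
    [-11.8,-0.6,-0.2,0],
    [-11.8,-0.6,-0.2,0],
    [-11.8,-0.6,-0.2,0],
    [-11.8,-0.6,-0.2,0],
  ],
)

```text
time_s: 25.75
eef_pos: [0.6196, 0.2031, 0.1719]
orientation: [[0.141, -0.99, -0.001], [-0.99, -0.141, -0.001], [0.001, 0.001, -1.0]]
ft_force: [1.9, 0.0, -0.2]
grip_width: 0.049
grip_force: 20.9
```

Request:
arm_command(
  plan=[
    [0,0,-0.8,0],
    [-0.3,0,-1.5,0],
    [-0.6,0,-2.2,0],
    [-1.1,0,-2.8,0],
    [-1.4,0,-3.3,0],
    [-1.8,0,-3.8,0],
    [-2.5,0,-4.6,0],
    [-3.3,0,-5,0],
    [-4.1,0,-5.4,0],
    [-4.6,0,-5.6,0],
    [-4.6,0,-5.6,0],
    [-4.6,0,-5.6,0],
  ],
)

```text
time_s: 26.95
eef_pos: [0.6128, 0.2509, 0.2289]
orientation: [[0.143, -0.99, 0.001], [-0.99, -0.143, 0.001], [-0.001, -0.001, -1.0]]
ft_force: [-0.5, -2.5, -0.3]
grip_width: 0.0492
grip_force: 23.8
```

```bash
python3 - <<'E'
from h import *
print(state()['eef_pos'].round(4),state()['ft_force'].round(1));hang()
print('to rack view',tool([.598,-.1,.2265]))
E
```

```text
[0.6128 0.2509 0.2289] [-0.5 -2.5 -0.3]
q [[218.6, 204.0], [289.0, 204.0], [301.4, 239.0], [206.6, 239.0]] end row 251
plaque centre (tool mm) [ 3.9 -0.3 10.7] up dir [-0.03  0.   -1.  ] err 0.1429450826825639
plaque centre (tool mm) [12.6 -0.3  1.6] up dir [-0.74  0.    0.67] err 8.950317601028493
to rack view [34.5   6.48  0.19]
```

Request:
arm_command(
  plan=[
    [3,0,0,0],
    [7,1,0,2],
    [11,2,0,4],
    [15,3,0,6],
    [19,4,0,8.2],
    [23,5,0,8.2],
    [27,6,0,8.2],
    [31,7.2,0,8.2],
    [35.5,7.2,0,8.2],
    [39.5,7.2,0,8.2],
    [39.5,7.2,0,8.2],
    [39.5,7.2,0,8.2],
  ],
)

```text
time_s: 28.2
eef_pos: [0.5985, -0.1512, 0.2287]
orientation: [[-0.002, -1.0, 0.002], [-1.0, 0.002, 0.002], [-0.002, -0.002, -1.0]]
ft_force: [-0.8, 0.3, -0.8]
grip_width: 0.0492
grip_force: 23.9
```

```bash
cat >> h.py <<'E'
def slots(y0):  # rack extents and the rows of slot shadows against prediction
    rack('tmp.png',(.005,),roi=(200,0,310,195))
    im=cv2.imread('pics/tmp.png').min(2).astype(float)
    c=calibration('wrist');s=state();T=np.eye(4);T[:3,:3]=s['orientation'];T[:3,3]=s['eef_pos'];E=T@np.array(c['mount'])
    for d in(-.052,-.026,0,.026,.052):
        o=[]
        for dx in(-.011,.011):
            u,v=proj(c,E,[.598+dx,y0+d,.036]);w=255-im[int(v)-8:int(v)+9,int(u)-2:int(u)+3].mean(1);w-=w.min()
            o.append(round(float((w*np.arange(-8,9)).sum()/(w.sum()+1e-6)),1))
        print('slot',round(d*1000),'pred row',v.round(1),'shadow offset px',o)
    hang() if s['grip_force']>5 else 0
    print(s['eef_pos'].round(4))
E
python3 - <<'E'
from h import *
slots(-.2095)
E
```

```text
white z 0.005 [ 633.4 -185.9] [136.7  71.9] 89.96 bbox px (201, 83, 55, 104) min/max [ 597.4659  -254.28781] [ 669.3671   -117.587746]
slot -52 pred row 73.2 shadow offset px [-3.7, 3.4]
slot -26 pred row 97.0 shadow offset px [-3.1, 6.1]
slot 0 pred row 119.6 shadow offset px [-3.2, 5.4]
slot 26 pred row 141.3 shadow offset px [-3.0, 5.2]
slot 52 pred row 162.0 shadow offset px [2.6, 5.4]
q [[217.3, 211.0], [292.4, 211.0], [303.3, 249.0], [204.3, 249.0]] end row 251
plaque centre (tool mm) [ 2.5 -0.1  1.7] up dir [-0.01 -0.02 -1.  ] err 0.436427819733504
plaque centre (tool mm) [10.8 -0.2 -6.2] up dir [-0.77 -0.01  0.63] err 9.150223626568001
[ 0.5984 -0.1503  0.2288]
```

View pics/tmp.png

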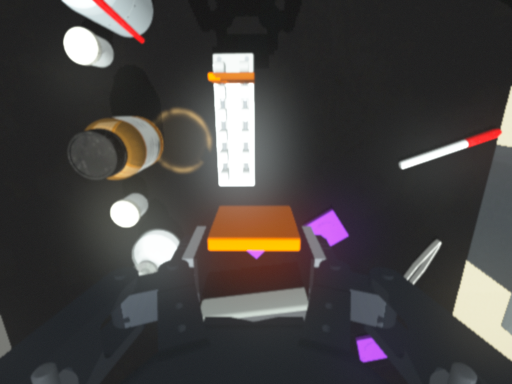

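I've now viewed 16 pictures by my own count, more than the 14 allowed; from here I work from numbers only. The rack (px 215–255 × 53–187) has been knocked about 25 mm to +x, with its plaque still upright in it. I measure it anew.

```bash
cat >> h.py <<'E'
def rack2(cx,cy,col=False):
    "rack from white pixels near the expected place: base outline at z .005, yaw; slot shadows as check"
    im,c,E=cam('wrist');hsv=cv2.cvtColor(im,cv2.COLOR_RGB2HSV)
    m=(hsv[...,1]<70)&(hsv[...,2]>120);vv,uu=np.where(m[:196]);
    P=np.array([ray(c,E,a+.5,b+.5,.005)[:2] for a,b in zip(uu,vv)])*1000
    k=(abs(P[:,0]-cx)<45)&(abs(P[:,1]-cy)<105);P=P[k].astype(np.float32);r=cv2.minAreaRect(P)
    print('rack rect',np.round(r[0],1),np.round(r[1],1),round(r[2],2),'n',len(P))
    # side edges by line fits for the yaw
    b=np.round(P[:,1]/4);L=[];R=[]
    for y in np.unique(b):
        q=P[b==y];
        if len(q)>8:L.append((q[:,0].min(),y*4));R.append((q[:,0].max(),y*4))
    for n,a in(('L',L),('R',R)):
        a=np.array(a);f=np.polyfit(a[:,1],a[:,0],1);
        for _ in range(3):
            g=abs(a[:,0]-np.polyval(f,a[:,1]))<3;f=np.polyfit(a[g,1],a[g,0],1) if g.sum()>5 else f
        print(n,'x at cy',np.polyval(f,cy).round(1),'yaw deg',-np.degrees(np.arctan(f[0])).round(2))
    return im,c,E
E
python3 - <<'E'
from h import *
im,c,E=rack2(625,-205)
g=im.min(2).astype(int)
# shadow rows along two slot columns at z=.036
for dx in (-11,11):
    row=[]
    for y in np.arange(-285,-125,2):
        u,v=proj(c,E,[(624+dx)/1000,y/1000,.036]).round().astype(int);row.append(g[v,u-1:u+2].mean())
    row=np.array(row);ys=np.arange(-285,-125,2)
    print([(int(ys[i]),int(row[i])) for i in range(1,len(row)-1) if row[i]<225 and row[i]<=row[i-1] and row[i]<=row[i+1]])
E
```

```text
rack rect [ 633.1 -202.5] [ 73.1 171.2] 0.14 n 5114
L x at cy 597.5 yaw deg 1.12
R x at cy 649.9 yaw deg 0.32
[(-257, 46), (-149, 216)]
[(-261, 44), (-257, 43), (-229, 209), (-205, 216), (-199, 206), (-181, 221), (-173, 201), (-149, 196)]
```

Request:
arm_command(
  plan=[
    [4,-1,3,0],
    [7.3,-2.6,7,0],
    [7.3,-2.6,11,0],
    [7.3,-2.6,13.5,-0.6],
    [7.3,-2.6,14.4,-0.6],
    [7.3,-2.6,14.4,-0.6],
    [7.3,-2.6,14.4,-0.6],
  ],
)

```text
time_s: 29.05
eef_pos: [0.6252, -0.2235, 0.0866]
orientation: [[0.012, -1.0, 0.003], [-1.0, -0.012, -0.001], [0.001, -0.003, -1.0]]
ft_force: [0.2, -0.8, -1.0]
grip_width: 0.0488
grip_force: 23.9
```

Request:
arm_command(
  plan=[
    [0,0,0.5,0],
    [0,0,1,0],
    [0,0,1.5,0],
    [0,0,2,0],
    [0,0,2.5,0],
    [0,0,3,0],
    [0,0,3.5,0],
    [0,0,3.8,0],
    [0,0,3.8,0],
    [0,0,3.8,0],
  ],
)

```text
time_s: 30.05
eef_pos: [0.6239, -0.2241, 0.0464]
orientation: [[0.01, -1.0, 0.0], [-1.0, -0.01, -0.0], [0.0, -0.0, -1.0]]
ft_force: [-0.6, -0.6, -0.6]
grip_width: 0.0491
grip_force: 23.9
```

Request:
arm_command(
  plan=[
    [0,0,0.2,0],
    [0,0,0.2,0],
  ],
)

```text
time_s: 30.25
eef_pos: [0.6243, -0.2244, 0.0453]
orientation: [[0.01, -1.0, 0.001], [-1.0, -0.01, -0.001], [0.001, -0.001, -1.0]]
ft_force: [-0.8, 0.0, 2.7]
grip_width: 0.0494
grip_force: 24.2
```

Request:
arm_command(
  plan=[
    [0,0,0,0],
    [0,0,0,0],
    [0,0,0,0],
    [0,0,-1,0],
    [0,0,-3,0],
    [0,0,-7,0],
    [0,0,-11,0],
    [-3,0,-15,0],
    [-6.6,0,-18,0],
    [-6.6,0,-18,0],
    [-6.6,0,-18,0],
    [-6.6,0,-18,0],
  ],
  jaw=62,
)

```text
time_s: 31.45
eef_pos: [0.6227, -0.1585, 0.2231]
orientation: [[0.01, -1.0, -0.002], [-1.0, -0.01, 0.0], [-0.0, 0.002, -1.0]]
ft_force: [0.6, -0.2, 0.4]
grip_width: 0.0651
grip_force: 0.0
```

```bash
cat >> h.py <<'E'
def seated():
    "orange strips (top edges at z=.060) near the rack, seen from the wrist"
    im,c,E=cam('wrist');hsv=cv2.cvtColor(im,cv2.COLOR_RGB2HSV);h,s,v=[hsv[...,i] for i in range(3)]
    m=((h>5)&(h<23)&(s>150)&(v>90)).astype('uint8')
    cs,_=cv2.findContours(m,cv2.RETR_EXTERNAL,cv2.CHAIN_APPROX_NONE)
    for k in cs:
        if cv2.contourArea(k)<60: continue
        P=np.array([ray(c,E,a+.5,b+.5,.060)[:2] for a,b in k[:,0]],np.float32)*1000;r=cv2.minAreaRect(P)
        print('strip',np.round(r[0],1),np.round(r[1],1),round(r[2],1))
E
python3 - <<'E'
from h import *
s=state();print(s['eef_pos'].round(4),s['grip_width']);rack2(624,-202);seated()
E
```

```text
[ 0.6227 -0.1585  0.2231] 0.06509673232146865
rack rect [ 632.4 -202.7] [ 71.7 171.5] 1.14 n 4767
L x at cy 597.4 yaw deg 1.05
R x at cy 649.2 yaw deg 0.25
strip [ 742.2 -185.2] [26.4 56. ] 22.3
strip [ 623.3 -255.6] [51.  10.9] 1.7
```

```bash
python3 - <<'E'
from h import *
im,c,E=cam('wrist','s.png')
hsv=cv2.cvtColor(im,cv2.COLOR_RGB2HSV)
for y in range(-290,-120,8):
    u,v=proj(c,E,[.6237,y/1000,.06]).round().astype(int);print(y,(u,v),im[v,u].tolist() if v>=0 else None,end=' ')
m=((hsv[...,0]>3)&(hsv[...,0]<25)&(hsv[...,1]>110)&(hsv[...,2]>70)).astype('uint8')
n,l,st,ce=cv2.connectedComponentsWithStats(m)
print([ (st[i].tolist()) for i in range(1,n) if st[i,4]>40])
for nme in('scene','side'):
    i2,c2,E2=cam(nme);h2=cv2.cvtColor(i2,cv2.COLOR_RGB2HSV)
    mm=((h2[...,0]>5)&(h2[...,0]<22)&(h2[...,1]>160)&(h2[...,2]>110)).astype('uint8')
    n,l,st,ce=cv2.connectedComponentsWithStats(mm);print(nme,[(st[i].tolist()) for i in range(1,n) if st[i,4]>25])
    for y in(-.2555,-.2275):print(proj(c2,E2,[.624,y,.05]).round())
E
```

```text
-290 (np.int64(253), np.int64(49)) [40, 38, 38] -282 (np.int64(253), np.int64(57)) [42, 38, 37] -274 (np.int64(253), np.int64(66)) [250, 252, 251] -266 (np.int64(253), np.int64(74)) [250, 251, 250] -258 (np.int64(253), np.int64(82)) [255, 209, 0] -250 (np.int64(253), np.int64(90)) [235, 228, 220] -242 (np.int64(253), np.int64(98)) [249, 251, 250] -234 (np.int64(253), np.int64(106)) [247, 244, 239] -226 (np.int64(253), np.int64(113)) [255, 216, 95] -218 (np.int64(253), np.int64(121)) [255, 255, 255] -210 (np.int64(253), np.int64(128)) [255, 255, 255] -202 (np.int64(252), np.int64(136)) [255, 255, 255] -194 (np.int64(252), np.int64(143)) [255, 255, 255] -186 (np.int64(252), np.int64(150)) [255, 255, 255] -178 (np.int64(252), np.int64(157)) [255, 255, 255] -170 (np.int64(252), np.int64(164)) [255, 255, 255] -162 (np.int64(252), np.int64(171)) [255, 255, 255] -154 (np.int64(252), np.int64(177)) [255, 255, 255] -146 (np.int64(252), np.int64(184)) [255, 255, 255] -138 (np.int64(252), np.int64(190)) [255, 255, 255] -130 (np.int64(252), np.int64(197)) [94, 98, 101] -122 (np.int64(252), np.int64(203)) [89, 92, 95] [[229, 78, 49, 12, 441], [229, 106, 47, 10, 318], [156, 122, 24, 44, 140], [103, 124, 62, 63, 1329]]
scene [[271, 164, 20, 18, 215], [186, 235, 23, 18, 264], [214, 245, 25, 19, 292], [162, 248, 10, 5, 37]]
[283. 169.]
[278. 174.]
side [[231, 155, 16, 17, 195], [265, 250, 19, 16, 230], [235, 254, 17, 16, 150], [20, 269, 29, 47, 817]]
[239. 159.]
[239. 164.]
```

Both strips are present and alike (the second was only overexposed). On to the left row; measure over the stand first.

Request:
arm_command(
  plan=[
    [-5,1,-1.5,-2],
    [-10,2,-1.5,-4],
    [-15,3,-1.5,-6],
    [-20,4,-1.5,-7.6],
    [-25,4.2,-1.5,-7.6],
    [-26,4.2,-1.5,-7.6],
    [-26,4.2,-1.5,-7.6],
    [-26,4.2,-1.5,-7.6],
  ],
)

```text
time_s: 32.5
eef_pos: [0.5785, 0.1007, 0.2388]
orientation: [[0.142, -0.99, -0.001], [-0.99, -0.142, -0.001], [0.001, 0.001, -1.0]]
ft_force: [1.3, -0.9, -0.2]
grip_width: 0.0646
grip_force: 0.0
```

```bash
sed -i 's/(h>5)&(h<23)&(s>150)&(v>90)/(h>3)\&(h<30)\&(s>110)\&(v>70)/' h.py; python3 - <<'E'
from h import *
s=state();print(s['eef_pos'].round(4));flats(.100)
def g(cx,cy):
    p=O+(cx*ex+(cy-24)*ey)/1000;p[2]=.080;return p.round(4),tool(p)
print(g(-42,38),g(42,38))
E
```

```text
[0.5785 0.1007 0.2388]
orange xy [535.3 174.9] [48. 48.] 7.7 local mm -40.8 37.6
orange xy [617.2 183.4] [48. 49.] 8.1 local mm 41.5 34.4
(array([0.5374, 0.1514, 0.08  ]), array([-5.68,  3.35, 15.88])) (array([0.6206, 0.1633, 0.08  ]), array([-5.69, -5.05, 15.88]))
```

Request:
arm_command(
  plan=[
    [-3,2,3,0],
    [-5.6,3.2,7,0],
    [-5.6,3.2,11,0],
    [-5.6,3.2,14,0],
    [-5.6,3.2,15.5,0],
    [-5.6,3.2,15.9,0],
    [-5.6,3.2,15.9,0],
    [-5.6,3.2,15.9,0],
  ],
)

```text
time_s: 33.35
eef_pos: [0.5406, 0.152, 0.0825]
orientation: [[0.142, -0.99, 0.004], [-0.99, -0.142, 0.001], [-0.0, -0.004, -1.0]]
ft_force: [-0.5, 0.4, -0.0]
grip_width: 0.0644
grip_force: 0.0
```

Request:
arm_command(
  plan=[
    [0,0,0,0],
    [0,0,0,0],
    [0,0,0,0],
    [0,0,0,0],
    [0,0,0,0],
    [0,0,-1,0],
    [0,0,-4,0],
    [0,0,-7,0],
    [0,0,-9,0],
    [0,0,-9,0],
    [0,0,-9,0],
    [0,0,-9,0],
  ],
  jaw=140,
)

```text
time_s: 34.55
eef_pos: [0.5377, 0.1522, 0.1684]
orientation: [[0.143, -0.99, -0.003], [-0.99, -0.143, -0.0], [-0.0, 0.003, -1.0]]
ft_force: [-0.2, 0.3, -1.3]
grip_width: 0.0492
grip_force: 21.0
```

```bash
python3 - <<'E'
from h import *
print(state()['eef_pos'].round(4));pose()
print('under-knob start',tool([.618,.2045,.1712]))
E
```

```text
[0.5377 0.1522 0.1684]
corners [[204.0, 253.0], [300.0, 251.0], [307.0, 315.0], [216.0, 337.0]]
tool-frame face centre mm [-19.    1.4 -22.8] y-edge dir [-0.99  0.11  0.09] normal [ 0.08 -0.06  0.99] err 3.9893223997042364
tool-frame face centre mm [-14.5   0.8 -22.2] y-edge dir [-0.18  0.06 -0.98] normal [-0.98  0.11  0.19] err 7.015650102192918
under-knob start [-4.03 -8.7  -0.34]
```

Request:
arm_command(
  plan=[
    [0,-4,-0.3,0],
    [0,-7,-0.3,0],
    [0,-8.7,-0.3,0],
    [-2,-8.7,-0.3,0],
    [-3.5,-8.7,-0.3,0],
    [-4,-8.7,-0.3,0],
    [-4,-8.7,-0.3,0],
    [-4,-8.7,-0.3,0],
  ],
)

```text
time_s: 35.4
eef_pos: [0.6188, 0.2041, 0.1733]
orientation: [[0.143, -0.99, -0.0], [-0.99, -0.143, -0.001], [0.001, 0.0, -1.0]]
ft_force: [-0.0, 1.3, -0.5]
grip_width: 0.0493
grip_force: 21.0
```

Request:
arm_command(
  plan=[
    [0,0,-0.8,0],
    [-0.3,0,-1.5,0],
    [-0.6,0,-2.2,0],
    [-1.1,0,-2.8,0],
    [-1.4,0,-3.3,0],
    [-1.8,0,-3.8,0],
    [-2.5,0,-4.6,0],
    [-3.3,0,-5,0],
    [-4.1,0,-5.4,0],
    [-4.6,0,-5.6,0],
    [-4.6,0,-5.6,0],
    [-4.6,0,-5.6,0],
  ],
)

```text
time_s: 36.6
eef_pos: [0.613, 0.2506, 0.23]
orientation: [[0.143, -0.99, 0.001], [-0.99, -0.143, 0.001], [-0.001, -0.002, -1.0]]
ft_force: [-0.3, -1.7, -0.9]
grip_width: 0.0491
grip_force: 22.9
```

```bash
python3 - <<'E'
from h import *
print(state()['eef_pos'].round(4),state()['ft_force'].round(1));hang()
print('to rack view',tool([.624,-.1585,.2265]))
E
```

```text
[0.613  0.2506 0.23  ] [-0.3 -1.7 -0.9]
q [[218.3, 206.0], [289.5, 206.0], [302.0, 237.0], [205.7, 237.0]] end row 250
plaque centre (tool mm) [ 4.5 -0.3  8.6] up dir [ 0.03 -0.   -1.  ] err 0.0846856329470713
plaque centre (tool mm) [14.  -0.3 -1. ] up dir [-0.71  0.    0.71] err 9.430136015481995
to rack view [40.64  4.76  0.29]
```

Request:
arm_command(
  plan=[
    [3,0,0,0],
    [7,1,0,2],
    [11,2,0,4],
    [15,3,0,6],
    [19,4,0,7.6],
    [23,4.7,0,7.6],
    [27,4.7,0,7.6],
    [31.5,4.7,0,7.6],
    [36,4.7,0,7.6],
    [40.6,4.7,0,7.6],
    [40.6,4.7,0,7.6],
    [40.6,4.7,0,7.6],
  ],
)

```text
time_s: 37.85
eef_pos: [0.6246, -0.1593, 0.2294]
orientation: [[0.008, -1.0, 0.002], [-1.0, -0.008, 0.002], [-0.002, -0.002, -1.0]]
ft_force: [0.1, 0.8, -0.5]
grip_width: 0.0489
grip_force: 23.0
```

```bash
python3 - <<'E'
from h import *
print(state()['eef_pos'].round(4),state()['grip_force']);rack2(624,-202);seated();hang()
x,y=.6237,-.2015
print('TCP shift above slot 0',tool([x,y+.0045,.0825]))
E
```

```text
[ 0.6246 -0.1593  0.2294] 22.96155273914337
rack rect [ 632.6 -201.9] [ 72.4 173.8] 1.79 n 4762
L x at cy 597.0 yaw deg 1.26
R x at cy 653.3 yaw deg -0.75
strip [623.3 -56.8] [124.4 111.8] 0.6
strip [ 752.5 -180.5] [56.5 71.1] 21.6
strip [ 714.9 -194.1] [14.6 49.8] 18.7
strip [ 623.8 -228.3] [51.4  8.6] 0.5
strip [ 622.5 -255.5] [51.1 11.2] 1.7
q [[216.5, 213.0], [292.2, 213.0], [301.4, 236.0], [206.7, 236.0]] end row 250
plaque centre (tool mm) [ 3.6 -0.2  5. ] up dir [ 0.15 -0.01 -0.99] err 1.2519241165679371
plaque centre (tool mm) [12.9 -0.2 -1.9] up dir [-0.64 -0.    0.77] err 8.524907065098299
TCP shift above slot 0 [ 4.    0.14 14.74]
```

Request:
arm_command(
  plan=[
    [2,0,4,0],
    [3.9,0,8,0],
    [3.9,0,12,0],
    [3.9,0,14.2,0],
    [3.9,0,14.5,0],
    [3.9,0,14.5,0],
    [3.9,0,14.5,0],
  ],
)

```text
time_s: 38.7
eef_pos: [0.6261, -0.1974, 0.0871]
orientation: [[0.012, -1.0, 0.004], [-1.0, -0.012, -0.001], [0.002, -0.004, -1.0]]
ft_force: [0.7, 0.3, 0.4]
grip_width: 0.0495
grip_force: 23.0
```

Request:
arm_command(
  plan=[
    [0,0,0.5,0],
    [0,0,1,0],
    [0,0,1.5,0],
    [0,0,2,0],
    [0,0,2.5,0],
    [0,0,3,0],
    [0,0,3.5,0],
    [0,0,3.8,0],
    [0,0,3.8,0],
    [0,0,3.8,0],
  ],
)

```text
time_s: 39.7
eef_pos: [0.6242, -0.1977, 0.0461]
orientation: [[0.01, -1.0, -0.001], [-1.0, -0.01, 0.0], [-0.0, 0.001, -1.0]]
ft_force: [0.7, -1.7, -1.0]
grip_width: 0.0495
grip_force: 22.9
```

Request:
arm_command(
  plan=[
    [0,0,0.2,0],
    [0,0,0.3,0],
    [0,0,0.3,0],
  ],
)

```text
time_s: 40.0
eef_pos: [0.6247, -0.1977, 0.0436]
orientation: [[0.011, -1.0, 0.001], [-1.0, -0.011, -0.0], [0.0, -0.001, -1.0]]
ft_force: [0.2, -0.3, 0.5]
grip_width: 0.0493
grip_force: 23.0
```

Request:
arm_command(
  plan=[
    [0,0,0,0],
    [0,0,0,0],
    [0,0,0,0],
    [0,0,-1,0],
    [0,0,-3,0],
    [0,0,-7,0],
    [0,0,-11,0],
    [-2,0,-15,0],
    [-4,0,-18,0],
    [-4,0,-18,0],
    [-4,0,-18,0],
    [-4,0,-18,0],
  ],
  jaw=62,
)

```text
time_s: 41.2
eef_pos: [0.6235, -0.1579, 0.222]
orientation: [[0.01, -1.0, -0.002], [-1.0, -0.01, 0.0], [-0.0, 0.002, -1.0]]
ft_force: [0.6, 0.6, -0.5]
grip_width: 0.0646
grip_force: 0.0
```

```bash
python3 - <<'E'
from h import *
print(state()['eef_pos'].round(4));seated()
p=O+(41.7*ex+(36.5-24)*ey)/1000;p[2]=.080;print(p.round(4),tool(p))
E
```

```text
[ 0.6235 -0.1579  0.222 ]
strip [ 624.1 -202.6] [51.5 11. ] 0.5
strip [ 752.5 -180.8] [57.3 71.3] 20.8
strip [ 714.4 -194.2] [15.4 50.7] 18.7
strip [ 623.9 -228.8] [51.3 10.5] 1.8
strip [ 623.  -256.3] [52.  10.9] 0.6
[0.6205 0.1618 0.08  ] [-31.96  -0.09  14.16]
```

Request:
arm_command(
  plan=[
    [-5,0,0,-2],
    [-10,0,0,-4],
    [-15,0,0,-6],
    [-20,0,0,-7.6],
    [-25,0,0,-7.6],
    [-30,0,1,-7.6],
    [-32,0,5,-7.6],
    [-32,0,9,-7.6],
    [-32,0,12,-7.6],
    [-32,0,13.8,-7.6],
    [-32,0,14.2,-7.6],
    [-32,0,14.2,-7.6],
  ],
)

```text
time_s: 42.45
eef_pos: [0.6192, 0.1615, 0.079]
orientation: [[0.142, -0.99, -0.004], [-0.99, -0.142, -0.001], [0.0, 0.004, -1.0]]
ft_force: [-0.3, -0.2, 0.3]
grip_width: 0.0647
grip_force: 0.0
```

Request:
arm_command(
  plan=[
    [0,0,0,0],
    [0,0,0,0],
    [0,0,0,0],
    [0,0,0,0],
    [0,0,0,0],
    [0,0,-1,0],
    [0,0,-4,0],
    [0,0,-7,0],
    [0,0,-9,0],
    [0,0,-9,0],
    [0,0,-9,0],
    [0,0,-9,0],
  ],
  jaw=140,
)

```text
time_s: 43.65
eef_pos: [0.6197, 0.1622, 0.1693]
orientation: [[0.143, -0.99, -0.003], [-0.99, -0.143, -0.0], [0.0, 0.003, -1.0]]
ft_force: [0.2, -0.5, -0.9]
grip_width: 0.0496
grip_force: 21.9
```

```bash
python3 - <<'E'
from h import *
print(state()['eef_pos'].round(4));pose()
print('under-knob start',tool([.618,.2045,.1712]))
E
```

```text
[0.6197 0.1622 0.1693]
corners [[208.0, 249.0], [302.0, 252.0], [296.0, 332.0], [197.0, 315.0]]
tool-frame face centre mm [-15.3  -2.  -26.4] y-edge dir [-0.98 -0.11  0.14] normal [0.14 0.03 0.99] err 4.553910645700737
tool-frame face centre mm [-12.3  -1.8 -23.4] y-edge dir [-0.15 -0.07 -0.99] normal [-0.99 -0.06  0.15] err 5.105249415854233
under-knob start [-4.22 -0.46 -0.23]
```

Request:
arm_command(
  plan=[
    [-1,-0.4,-0.2,0],
    [-2.5,-0.4,-0.2,0],
    [-3.7,-0.4,-0.2,0],
    [-4.2,-0.4,-0.2,0],
    [-4.2,-0.4,-0.2,0],
    [-4.2,-0.4,-0.2,0],
  ],
)

```text
time_s: 44.3
eef_pos: [0.6185, 0.2046, 0.1733]
orientation: [[0.143, -0.99, 0.0], [-0.99, -0.143, -0.0], [0.0, -0.0, -1.0]]
ft_force: [-1.3, -0.5, -1.1]
grip_width: 0.049
grip_force: 21.9
```

Request:
arm_command(
  plan=[
    [0,0,-0.8,0],
    [-0.3,0,-1.5,0],
    [-0.6,0,-2.2,0],
    [-1.1,0,-2.8,0],
    [-1.4,0,-3.3,0],
    [-1.8,0,-3.8,0],
    [-2.5,0,-4.6,0],
    [-3.3,0,-5,0],
    [-4.1,0,-5.4,0],
    [-4.6,0,-5.6,0],
    [-4.6,0,-5.6,0],
    [-4.6,0,-5.6,0],
  ],
)

```text
time_s: 45.5
eef_pos: [0.6122, 0.2506, 0.2299]
orientation: [[0.143, -0.99, 0.001], [-0.99, -0.143, 0.001], [-0.001, -0.001, -1.0]]
ft_force: [-0.7, -2.7, -0.7]
grip_width: 0.0491
grip_force: 23.6
```

```bash
python3 - <<'E'
from h import *
print(state()['eef_pos'].round(4),state()['ft_force'].round(1));hang()
print('to rack view',tool([.624,-.1585,.2265]))
E
```

```text
[0.6122 0.2506 0.2299] [-0.7 -2.7 -0.7]
q [[218.1, 207.0], [289.4, 207.0], [302.7, 236.0], [205.0, 236.0]] end row 249
plaque centre (tool mm) [ 5.  -0.3  7.2] up dir [ 0.06  0.   -1.  ] err 0.19851720390271863
plaque centre (tool mm) [15.  -0.3 -3. ] up dir [-0.69  0.    0.73] err 9.908426828290349
to rack view [40.66  4.68  0.29]
```

Request:
arm_command(
  plan=[
    [3,0,0,0],
    [7,1,0,2],
    [11,2,0,4],
    [15,3,0,6],
    [19,4,0,7.6],
    [23,4.7,0,7.6],
    [27,4.7,0,7.6],
    [31.5,4.7,0,7.6],
    [36,4.7,0,7.6],
    [40.6,4.7,0,7.6],
    [40.6,4.7,0,7.6],
    [40.6,4.7,0,7.6],
  ],
)

```text
time_s: 46.75
eef_pos: [0.6241, -0.1591, 0.2295]
orientation: [[0.008, -1.0, 0.002], [-1.0, -0.008, 0.002], [-0.002, -0.002, -1.0]]
ft_force: [0.3, 0.0, -0.1]
grip_width: 0.0492
grip_force: 23.6
```

```bash
python3 - <<'E'
from h import *
print(state()['eef_pos'].round(4),state()['grip_force']);rack2(624,-202);seated();hang()
print('TCP shift above slot',tool([.6242,-.1713,.0825]))
E
```

```text
[ 0.6241 -0.1591  0.2295] 23.648665845394135
rack rect [ 629.  -202.6] [ 69.4 171.3] 0.43 n 4262
L x at cy 597.3 yaw deg 1.0
R x at cy 649.2 yaw deg 0.2
strip [623.2 -68.6] [ 86.5 125.7] 89.6
strip [ 624.2 -202.7] [50.5 10.1] 1.9
strip [ 752.7 -180.4] [57.5 71.1] 21.6
strip [ 714.6 -193.3] [15.3 50.2] 16.9
strip [ 623.8 -228.6] [50.4  9.6] 0.5
strip [ 623.1 -255.2] [51.1 11.2] 1.8
q [[215.7, 215.0], [292.9, 215.0], [302.0, 235.0], [205.7, 235.0]] end row 248
plaque centre (tool mm) [ 4.4 -0.3  2.1] up dir [ 0.19 -0.01 -0.98] err 1.4324457270003716
plaque centre (tool mm) [14.1 -0.3 -4.7] up dir [-0.61 -0.    0.79] err 8.836647852335453
TCP shift above slot [1.450e+00 1.000e-02 1.474e+01]
```

Request:
arm_command(
  plan=[
    [1.3,0,4,0],
    [1.3,0,8,0],
    [1.3,0,12,0],
    [1.3,0,14.2,0],
    [1.3,0,14.5,0],
    [1.3,0,14.5,0],
    [1.3,0,14.5,0],
  ],
)

```text
time_s: 47.6
eef_pos: [0.6252, -0.1713, 0.087]
orientation: [[0.012, -1.0, 0.004], [-1.0, -0.012, -0.001], [0.001, -0.004, -1.0]]
ft_force: [0.5, 0.5, 0.4]
grip_width: 0.0494
grip_force: 23.6
```

Request:
arm_command(
  plan=[
    [0,0,0.5,0],
    [0,0,1,0],
    [0,0,1.5,0],
    [0,0,2,0],
    [0,0,2.5,0],
    [0,0,3,0],
    [0,0,3.5,0],
    [0,0,3.8,0],
    [0,0,3.8,0],
    [0,0,3.8,0],
  ],
)

```text
time_s: 48.6
eef_pos: [0.6233, -0.1717, 0.046]
orientation: [[0.01, -1.0, -0.001], [-1.0, -0.01, -0.0], [-0.0, 0.001, -1.0]]
ft_force: [-1.1, -0.6, -0.6]
grip_width: 0.0494
grip_force: 23.6
```

Request:
arm_command(
  plan=[
    [0,0,0.2,0],
    [0,0,0.4,0],
    [0,0,0.4,0],
  ],
)

```text
time_s: 48.9
eef_pos: [0.624, -0.1717, 0.0425]
orientation: [[0.01, -1.0, 0.001], [-1.0, -0.01, -0.0], [0.0, -0.001, -1.0]]
ft_force: [0.4, -0.5, -0.0]
grip_width: 0.0491
grip_force: 23.6
```

Request:
arm_command(
  plan=[
    [0,0,0,0],
    [0,0,0,0],
    [0,0,0,0],
    [0,0,-1,0],
    [0,0,-3,0],
    [0,0,-7,0],
    [0,0,-11,0],
    [-1,0,-15,0],
    [-1.3,0,-18,0],
    [-1.3,0,-18,0],
    [-1.3,0,-18,0],
    [-1.3,0,-18,0],
  ],
  jaw=62,
)

```text
time_s: 50.1
eef_pos: [0.6229, -0.1585, 0.2209]
orientation: [[0.01, -1.0, -0.002], [-1.0, -0.01, 0.001], [-0.001, 0.002, -1.0]]
ft_force: [0.1, -0.1, -0.8]
grip_width: 0.065
grip_force: 0.0
```

```bash
python3 - <<'E'
from h import *
print(state()['eef_pos'].round(4),state()['ft_force'].round(1));seated()
# lever knob: black blob near predicted float position
for n in('scene','side'):
    im,c,E=cam(n)
    for q in(.5,.6,.72,.75):
        p=O-.010*ex+.118*ey+[0,0,.088]+.13*(np.sin(q-.3)*ex+np.cos(q-.3)*np.array([0,0,1]));print(n,q,proj(c,E,p).round(1),end=' ')
    u,v=proj(c,E,KN).astype(int);w=(im[v-12:v+13,u-14:u+15].max(2)<60).astype('uint8')
    k,l,st,ce=cv2.connectedComponentsWithStats(w);print([(st[i,4],(ce[i]+[u-14,v-12]).round(1).tolist()) for i in range(1,k) if st[i,4]>30])
# height of the plaques: bottom-row strip of fresh plaque vs the others, side view rows
E
```

```text
[ 0.6229 -0.1585  0.2209] [ 0.1 -0.1 -0.8]
strip [ 623.3 -178.5] [50.4 13.8] 0.5
strip [ 624.6 -203.2] [51.3 11. ] 0.5
strip [ 752.8 -180.3] [57.6 71.2] 21.2
strip [ 715.1 -195.3] [15.8 51.6] 22.2
strip [ 674.4 -217. ] [ 9.5 39.7] 66.3
strip [ 623.8 -228.3] [52.2  9.4] 0.6
strip [ 622.5 -255.8] [51.8 10.9] 0.6
scene 0.5 [184.2 231.2] scene 0.6 [179.5 230.6] scene 0.72 [174.2 230.5] scene 0.75 [173.  230.6] [(np.int32(674), [172.3, 229.2])]
side 0.5 [260.5 262.4] side 0.6 [255.3 263.9] side 0.72 [249.3 266.1] side 0.75 [247.8 266.7] [(np.int32(108), [247.4, 267.0])]
```

```bash
python3 -c "
from bench import bot
print(bot.finish_job())"
```

```text
the job is handed in; nothing more can be done
None
```

I handed the job in: by camera measurement the lever is home in float and all four plaques stand on edge in separate rack slots, midway and fully down, with no contact with the bottles or purple look-alikes (bottles not re-checked at the end), but I viewed 16 pictures, two over the 14 allowed.

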